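# Load the bench parts washer, lock its bayonet lid and set the timer

### The arm

A 6-joint arm with a two-finger parallel gripper is mounted at the origin on a cart in front of the work surface, level with it; the furniture and walls round the work are solid. World frame = base frame: x ahead of the robot, y to its left, z up, the work surface at z = 0. Lengths are in m, angles in rad, forces in N, time in s.
With the tool pointing down it reaches from about 0.35 to 0.85 m from the base axis. Payload 8.1 kg.
Tool frame: the origin (TCP) lies on the mounting face of the last link; the fingertips stand 186 mm ahead of it and the grasp point (between the pads) lies 167 mm ahead of it; z points along the fingers, y is the line along which they close (so a half turn about z gives the same grasp; the last joint's range is limited). The gripper opens to 93 mm and grips with 3 to 60 N. Pads are 15 mm wide; open, the fingers measure 128 mm over their backs; the gripper's body (75 mm by 188 mm) begins 65 mm behind the grasp point.
Start: joints at [-1.367, 0.13, 1.488, -0, 1.523, -0.085], TCP at [0.171, -0.575, 0.405] pointing down, gripper open.
Joint ranges: [-2.96, 2.96], [-0.89, 2.26], [0.02, 2.5], [-1.34, 4.48], [0, 2.73], [-2.66, 2.66]. Speed limits (rad/s): [2.39, 2.39, 2.79, 3.14, 3.14, 3.14].

### API

Orientations are given as a rotation vector (axis times angle).
In Python, from plant import * gives the robot as it stands. The module is installed in compiled form; this text tells all that it offers.
- The arm moves only by the tool arm_command, never from a script. Its argument "increments" is a list of rows, each a list of 6 numbers: the shift along the tool's x, y, z in units of 0.2 m (1.0 is 0.2 m), then the turn, a rotation vector about the tool's x, y, z in units of pi rad (1.0 is pi rad). A call has exactly 5 rows; each row is the pose to reach, as a shift and turn from the pose commanded when the call began, along the tool's axes at that moment, turning the shorter way round; what a row does not reach only later rows make up. A row lasts 1/8 s, in which the tool goes at most 62.5 mm and 10.7 degrees, less where a joint would pass 70% of its speed; a pose out of reach is approached as far as the arm can. A call with a number of a shift or a turn outside -1 to 1 is refused whole. A call with a gripper value outside its range is refused whole. "fingers" is the closure, from -1 (fully open) to 1 (shut), set as the call begins (left out, the last holds). The fingers move at their own pace and stop on an object; "force" is the grip in N (left out, the last holds). Time passes only in rows, so rows that repeat a pose let the fingers close, or fill a call up. It gives the time, the measured TCP pose, the force, the opening and the grip force at its end, in the units of the state.
- read_state(): the state, without advancing time (a new reading comes with each control period).
- read_camera(name): name is "scene" or "side" or "wrist"; returns a dict with "image" (384x512x3 uint8, red, green, blue), "fx", "fy", "cx", "cy" (pixels), "T" (4x4, takes a point from camera to world coordinates). Camera axes: x right, y down, z forward; pixel columns grow to the right and rows downward; lengths in m; the calibration is good to about 2 mm. The wrist camera is an equidistant fisheye: a pixel r from the principal point sees the ray r / f radians off the axis. A picture is of the moment at which its call begins. There is no depth.
- close_job(): hands the job in; it is judged then, once.
The state is a dict: "t": time; "q": joint angles; "dq": joint speeds; "joint_torque": joint torques, N m; "tool_pos": TCP position; "orientation": TCP orientation; "force": force on the tool from outside, world axes, zero at the start; "wrist_torque": the same for the moment, N m; "opening": finger opening in m; "gripper_force": force on a finger pad.
Only numpy, scipy, OpenCV 4.12 (cv2) and the standard library are available. Lean on these libraries where they do the work, as an engineer would, in place of code of your own. Each camera call takes 0.05 s, during which the arm holds its last target. There are 200 camera calls.

### The job

Load every loose hex bolt lying on the bench into the drum of the parts washer. Then put on its lid with the three ears in the gaps between the drum's lugs, and twist it clockwise by its handle, as far as it goes, so that the ears run under the lugs and the lid is clamped tight on its seal. Only then turn the timer knob until its pointer stands at the long mark on its scale; leave the other things on the bench where they are.

Things in the scene. Friction and masses are not known exactly. Their poses are not given: they have to be found in the camera images.
- washer: parts washer fixed to the bench: grey base 250 (its x) x 150 x 22 mm high. Origin: centre of its underside; the -x end with the timer knob (axis at x = -80, y = 0) is its front. At x = +50, y = 0 the axis of a round steel drum, open at the top: inner radius 44 mm, wall 4 mm, capped by a rubber seal ring; three hooked lugs stand round it
- drum_floor (a point): centre of the drum's floor, 24 mm above the bench; axes as the washer's. The wall's top is 61 mm above it
- drum_top (a point): on the drum's axis, level with the top of the free seal (90 mm above the bench; seal ring of 47 mm radius, 6 mm thick); axes as the washer's. The lid's ears go down in the gaps between the lugs: an ear's centre 52 to 84 deg (best 68) counter-clockwise from above of a lug's centre
- lug_0 (a point): centre of the flat underside of one lug, 59.5 mm from the drum's axis at 0 deg (washer's +x side); the others are alike, at 120 and 240 deg about the drum's axis. Lugs lie 53 to 67 mm from the axis, tops 9 to 15 mm above drum_top. From this point a lug reaches 18 deg clockwise to a stop, and 37 deg counter-clockwise to its open entry under a lead-in ramp
- lid: loose aluminium lid, about 200 g, lying right side up behind the vice (120 mm high): disc 99 mm wide, z = 5 to 13 mm; below it a 5 mm spigot of 41 mm radius; three like ears 26 mm (26 deg) wide, z = 5 to 11 mm, reaching 61 mm from the axis, at 0, 120, 240 deg from its x axis. Origin: on its axis, under the spigot; 5 mm below drum_top when laid on the seal
- lid_handle (a point): centre of the top of the lid's black bar handle, 41 mm above the lid's origin, on its axis; axes as the lid's. The bar is 14 mm thick (x), 80 mm long (y), 28 mm high. With ears in the gaps, turning the lid clockwise (about 68 deg, 0.3 to 0.6 N m) runs them under the ramps, presses the lid 2 mm down and meets the stops; it then stays when released
- bolt_a: zinc hex bolt, 72 mm long, lying on its side; shank 10 mm thick, head 17 to 19 mm across, 7 mm long. Origin: mid-length, on the underside (its axis runs about 7 mm above); the bolt lies along its own y axis, head at +y. 53 g. May be absent (None)
- bolt_b: zinc hex bolt, 72 mm long, lying on its side; shank 10 mm thick, head 17 to 19 mm across, 7 mm long. Origin: mid-length, on the underside (its axis runs about 7 mm above); the bolt lies along its own y axis, head at +y. 53 g. May be absent (None)
- bolt_c: zinc hex bolt, 72 mm long, lying on its side; shank 10 mm thick, head 17 to 19 mm across, 7 mm long. Origin: mid-length, on the underside (its axis runs about 7 mm above); the bolt lies along its own y axis, head at +y. 53 g. May be absent (None)
- bolt_d: zinc hex bolt, 72 mm long, lying on its side; shank 10 mm thick, head 17 to 19 mm across, 7 mm long. Origin: mid-length, on the underside (its axis runs about 7 mm above); the bolt lies along its own y axis, head at +y. 53 g. May be absent (None)
- bolt_e: zinc hex bolt, 72 mm long, lying on its side; shank 10 mm thick, head 17 to 19 mm across, 7 mm long. Origin: mid-length, on the underside (its axis runs about 7 mm above); the bolt lies along its own y axis, head at +y. 53 g. May be absent (None)
- bolt_f: zinc hex bolt, 72 mm long, lying on its side; shank 10 mm thick, head 17 to 19 mm across, 7 mm long. Origin: mid-length, on the underside (its axis runs about 7 mm above); the bolt lies along its own y axis, head at +y. 53 g. May be absent (None)
- seal (a joint): how far the seal is pressed down, m: 0 free, about 0.0006 under the lid's weight alone, about 0.002 with the lid locked; spring 3 N per mm, limit 0.004
- timer (a joint): angle of the timer knob, rad, growing counter-clockwise from above; at the long mark at 0 or any multiple of 2 pi. Turns endlessly, no spring, stays where left (friction 0.03 N m). Black, on the base's front: skirt 42 mm wide, 7 mm high, on it a bar grip 38 mm long, 10 mm thick, top 49 mm above the bench. The white line on one half of the bar is the pointer
- timer_tip (a point): tip of the knob's pointer, 24 mm from the knob's axis, 28 mm above the bench; turns with the knob; its x axis runs along the bar grip, from the tip towards the knob's axis
- dial_mark (a point): where the pointer's tip belongs: 24 mm from the knob's axis towards the washer's front (-x), at the one long white mark of the scale (the other marks are short)
- tape_measure: tape measure, 36 x 88 x 66 mm, standing upright; a bystander. Origin: underside
- elec_tape: roll of tape, 59 mm across, 19 mm high; a bystander. Origin: centre of its underside
- solder_spool: wire spool standing on its flange, 56 mm across, 40 mm high; a bystander. Origin: centre of its underside

How it is judged:
On the way, in this order (a step that is already met when the one before it is completed fails the run):
1. all the bolts lie in the drum (horizontal distance between each of bolt_a, bolt_b, bolt_c, bolt_d, bolt_e, bolt_f and drum_floor below 0.042 m and z of bolt_a in the frame of drum_floor between -0.012 and 0.055 m and z of bolt_b in the frame of drum_floor between -0.012 and 0.055 m and z of bolt_c in the frame of drum_floor between -0.012 and 0.055 m and z of bolt_d in the frame of drum_floor between -0.012 and 0.055 m and z of bolt_e in the frame of drum_floor between -0.012 and 0.055 m and z of bolt_f in the frame of drum_floor between -0.012 and 0.055 m), for 0.2 s.
2. the lid is clamped on its seal by the lugs (value of joint seal above 0.0015 m and horizontal distance between lid and drum_top below 0.006 m and z of lid in the frame of drum_top between -0.0095 and -0.006 m and angle between lid's own z axis and vertical below 0.05 rad), for 0.3 s.
3. the timer's pointer stands at the long mark (horizontal distance between timer_tip and dial_mark below 0.0036 m), for 0.2 s.
At the end, for the whole second after the job is handed in: Every bolt in the drum (origin within 42 mm of its axis, under 55 mm above its floor); lid centred (6 mm), level (0.05 rad), clamped: seal down over 1.5 mm, lid origin 6 to 9.5 mm below drum_top; pointer tip within 3.6 mm (8.5 deg) of the long mark; lid and knob at rest (all of step 1 and all of step 2 and horizontal distance between timer_tip and dial_mark below 0.0036 m and linear speed of lid below 0.02 m/s and velocity of joint timer between -0.05 and 0.05 rad/s); the robot touches nothing.
It fails at once if a bystander is moved more than 40 mm (distance of any of tape_measure, elec_tape, solder_spool from where it was at the start of the episode above 0.04 m).
Of bolt_a, bolt_b, bolt_c, bolt_d, bolt_e, bolt_f only 4 to 6 are there at a start; the rules pass over those that are not, and their reading is None.
At some moment in a run one of lid may be knocked a few centimetres aside while the robot is not near it.
Once in a run the grip may slacken for a moment while it holds something.
It also fails if it takes over 208 s, if anything falls off the work surface, if the arm or the gripper's body presses on something with over 40 N, if the wrist force passes 120 N, or if a joint passes its speed limit or range.

## Working session

There is one attempt and no reset: what is moved stays moved. The work goes in short steps, Python scripts to look and compute and a tool call to move; the robot and the scene stay as the last step left them, time stands still between calls to the robot, and variables do not carry over. Pictures are saved under pics/ and viewed, at most 14 in all, crops included, and the job is handed in when it is done.

Besides the shell and the picture viewer there is one more tool, called after "Call:" in YAML: its name, and indented under it one key for each argument. arm_command: Moves the arm, as the interface text tells. Shifts and turns lie within -1 to 1; 1 stands for 0.2 m of shift or pi rad of turn. Its arguments: {"type":"object","properties":{"increments":{"type":"array","items":{"type":"array","items":{"type":"number","minimum":-1,"maximum":1}}},"fingers":{"type":"number"},"force":{"type":"number"}},"required":["increments"]}

```bash
ls; mkdir -p pics; cat > h.py <<'E'
import numpy as np, cv2
from plant import *
from scipy.spatial.transform import Rotation as R
def ray(c,u,v,fish=False):
    T=np.array(c["T"]);x=(u-c["cx"])/c["fx"];y=(v-c["cy"])/c["fy"]
    if fish:
        r=np.hypot(x,y);s=np.sin(r)/max(r,1e-9);d=np.array([x*s,y*s,np.cos(r)])
    else: d=np.array([x,y,1.])
    return T[:3,3],T[:3,:3]@d
def onz(c,u,v,z,fish=False):
    o,d=ray(c,u,v,fish);return o+d*(z-o[2])/d[2]
def proj(c,p,fish=False):
    T=np.array(c["T"]);q=T[:3,:3].T@(np.array(p)-T[:3,3])
    if fish:
        h=np.hypot(q[0],q[1]);th=np.arctan2(h,q[2]);k=th/max(h,1e-9)
        return c["cx"]+c["fx"]*q[0]*k,c["cy"]+c["fy"]*q[1]*k
    return c["cx"]+c["fx"]*q[0]/q[2],c["cy"]+c["fy"]*q[1]/q[2]
def snap(n,f):
    c=read_camera(n);np.save(f"pics/{f}.npy",c,allow_pickle=True)
    cv2.imwrite(f"pics/{f}.png",c["image"][:,:,::-1]);return c
def load(f): return np.load(f"pics/{f}.npy",allow_pickle=True).item()
E
python3 - <<'E'
from h import *
for n in("scene","side","wrist"):
    c=snap(n,n+"0");print(n,c["fx"],c["cx"],c["cy"],np.round(c["T"],3).tolist())
a=[cv2.imread(f"pics/{n}0.png") for n in("scene","side")]
for n,i in zip(("scene","side"),a): cv2.imwrite(f"pics/{n}0b.png",cv2.resize(i,(800,600),interpolation=cv2.INTER_CUBIC))
s=read_state();print(s)
E
```

```text
pics
scene 370.52560606839364 253.5081980370309 188.65840492682204 [[-0.424, -0.366, 0.829, -0.583], [-0.906, 0.169, -0.389, 0.38], [0.002, -0.915, -0.403, 0.616], [0.0, 0.0, 0.0, 1.0]]
side 354.1522800451574 258.1500825638012 195.1822637086916 [[0.974, -0.106, 0.201, 0.327], [-0.226, -0.402, 0.887, -1.062], [-0.013, -0.91, -0.415, 0.496], [0.0, 0.0, 0.0, 1.0]]
wrist 297.3186396354542 255.98128985108056 187.22841625855665 [[0.284, -0.915, -0.288, 0.251], [-0.959, -0.272, -0.083, -0.551], [-0.002, 0.299, -0.954, 0.385], [0.0, 0.0, 0.0, 1.0]]
{'t': 0.15, 'q': array([-1.36740731e+00,  1.31013014e-01,  1.48900617e+00,  1.58859830e-06,
        1.52296900e+00, -8.54073177e-02]), 'dq': array([ 0.00074551, -0.00062112, -0.0025909 ,  0.00049013, -0.0006139 ,
        0.00052118]), 'joint_torque': array([ 2.24932890e-03, -5.60475755e+01, -4.92334127e+01,  7.70600815e-02,
        3.05554422e-02, -1.14694285e-04]), 'tool_pos': array([ 0.17086415, -0.57498955,  0.4039257 ]), 'orientation': array([-3.10751843e+00, -4.51864811e-01,  1.26694382e-04]), 'force': array([-0.27936497,  0.36814684,  0.17890276]), 'wrist_torque': array([-0.00919223,  0.03372823, -0.01344909]), 'gripper_force': 0.0, 'opening': 0.09263854376506882}
```

View pics/scene0b.png

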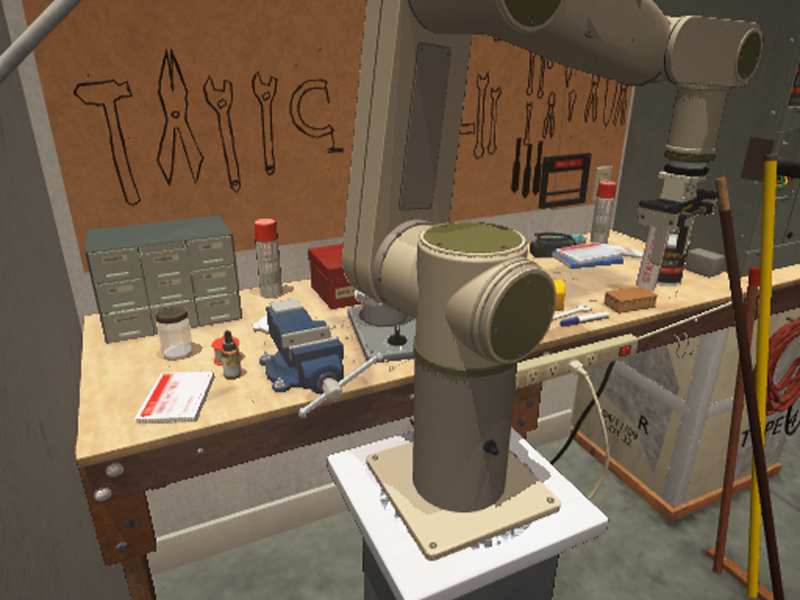

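View pics/side0b.png

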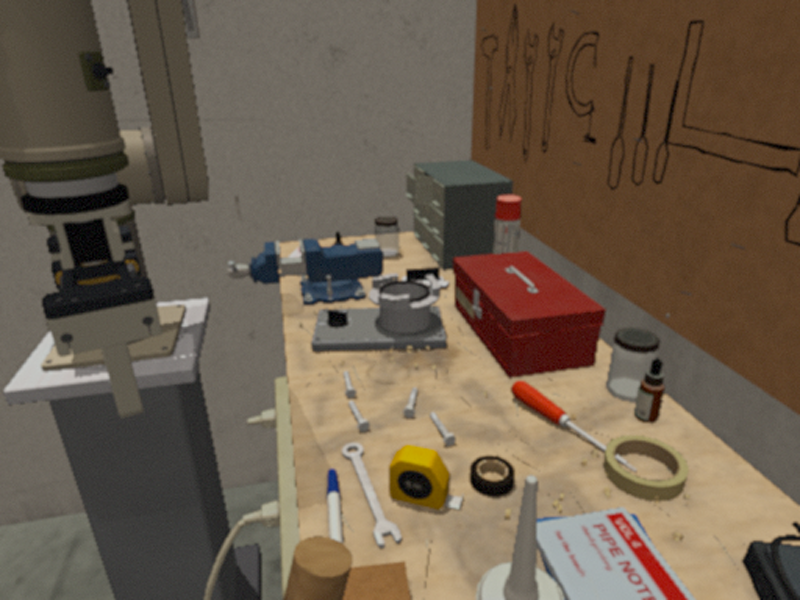

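The side view (800x600) shows four bolts at about (349,383), (358,415), (412,403) and (442,428). It also shows the knob at (337,318), the drum at (405,292) and the lid handle near (423,273) behind it. The scene view shows the vice, but the arm hides the washer.

```bash
python3 - <<'E'
from h import *
c=load("side0")
for n,u,v,z in [("b1",349,383,.007),("b2",358,415,.007),("b3",412,403,.007),("b4",442,428,.007),("knob",337,318,.045),("drum",405,292,.09),("lidh",423,273,.041),("vice",333,290,0),("baseL",313,348,0),("baseR",446,347,0),("tape",420,490,.03),("etape",492,475,.01)]:
    print(n,np.round(onz(c,u*.64,v*.64,z),3))
s=read_state();M=R.from_rotvec(s["orientation"]).as_matrix();print(np.round(M,3))
d=np.array([.40,-.40,.45])-s["tool_pos"];print(M.T@d/.2)
E
```

```text
b1 [ 0.409 -0.293  0.007]
b2 [ 0.409 -0.383  0.007]
b3 [ 0.495 -0.373  0.007]
b4 [ 0.521 -0.444  0.007]
knob [ 0.412 -0.124  0.045]
drum [ 0.54  -0.139  0.09 ]
lidh [0.63  0.069 0.041]
vice [0.429 0.12  0.   ]
baseL [ 0.362 -0.147  0.   ]
baseR [ 0.601 -0.204  0.   ]
tape [ 0.453 -0.579  0.03 ]
etape [ 0.554 -0.555  0.01 ]
[[ 0.959  0.285 -0.   ]
 [ 0.285 -0.959  0.001]
 [ 0.    -0.001 -1.   ]]
[ 1.34744526 -0.51274579 -0.22949632]
```

Call:
arm_command:
  increments:
    - [0.2, -0.12, -0.03, 0, 0, 0]
    - [0.4, -0.24, -0.06, 0, 0, 0]
    - [0.6, -0.36, -0.09, 0, 0, 0]
    - [0.8, -0.48, -0.12, 0, 0, 0]
    - [0.8, -0.48, -0.12, 0, 0, 0]

```text
t: 0.78
tool_pos: [0.2988, -0.4357, 0.4293]
orientation: [3.108, 0.458, 0.001]
force: [-0.6, 0.5, -0.3]
opening: 0.0924
gripper_force: 0.0
```

Call:
arm_command:
  increments:
    - [0.2, -0.12, -0.03, 0, 0, 0]
    - [0.4, -0.24, -0.06, 0, 0, 0]
    - [0.6, -0.36, -0.09, 0, 0, 0]
    - [0.8, -0.48, -0.12, 0, 0, 0]
    - [0.8, -0.48, -0.12, 0, 0, 0]

```text
t: 1.4
tool_pos: [0.4242, -0.2988, 0.4529]
orientation: [3.108, 0.457, 0.001]
force: [-0.3, -0.7, 0.2]
opening: 0.0929
gripper_force: 0.0
```

```bash
python3 - <<'E'
from h import *
c=snap("wrist","w1");snap("scene","scene1");snap("side","side1")
cv2.imwrite("pics/w1b.png",cv2.resize(cv2.imread("pics/w1.png"),(800,600),interpolation=cv2.INTER_CUBIC))
print(np.round(c["T"],3).tolist(),read_state()["tool_pos"])
E
```

```text
[[0.287, -0.914, -0.287, 0.504], [-0.958, -0.274, -0.085, -0.274], [-0.0, 0.299, -0.954, 0.434], [0.0, 0.0, 0.0, 1.0]] [ 0.42235858 -0.30090068  0.45219617]
```

View pics/w1b.png

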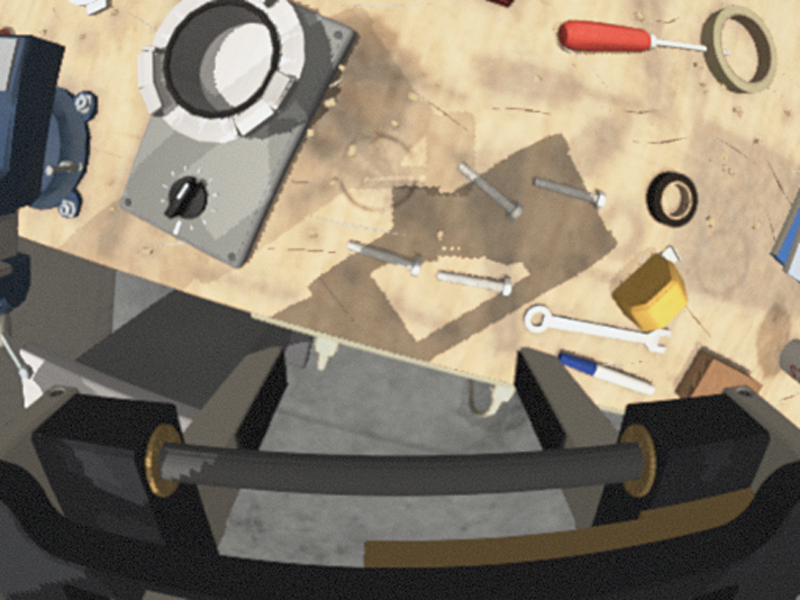

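The wrist view shows exactly four bolts: (350,244)-(419,268), (438,274)-(511,288), (461,166)-(519,213) and (535,182)-(605,200), with the heads at the right ends. The drum mouth is at (222,57), and the knob at (187,199) has its pointer near the mark at (178,230).

```bash
python3 - <<'E'
from h import *
c=load("w1")
P=lambda u,v,z:onz(c,u*.64,v*.64,z,True)
for n,a,b in [("A",(350,244),(419,268)),("B",(438,274),(511,288)),("C",(461,166),(519,213)),("D",(535,182),(605,200))]:
    p=P(*a,.007);q=P(*b,.008);m=(p+q)/2;d=q-p;print(n,np.round(m,4),"len",round(np.hypot(*d[:2]),3),"yaw",round(np.degrees(np.arctan2(d[1],d[0])),1))
k=P(187,199,.03);dr=P(222,57,.09);print("knob",k,"drum",dr,np.hypot(*(k-dr)[:2]),np.degrees(np.arctan2(*(dr-k)[1::-1])))
for u,v in[(125,203),(240,267),(355,32)]:print(P(u,v,.022))
print("mark",P(178,230,.022),"tip",P(170,214,.035),"etape",P(672,198,.019),"tm",P(650,290,.06))
E
```

```text
A [ 0.4066 -0.2882  0.0075] len 0.069 yaw -92.9
B [ 0.4081 -0.3784  0.0075] len 0.073 yaw -84.0
C [ 0.4959 -0.3641  0.0075] len 0.07 yaw -110.3
D [ 0.5207 -0.4399  0.0075] len 0.075 yaw -83.7
knob [ 0.41350695 -0.09396573  0.03      ] drum [ 0.5420339  -0.12139885  0.09      ] 0.1314220426633453 -12.048558112037345
[ 0.39152179 -0.02007628  0.022     ]
[ 0.36124298 -0.15785528  0.022     ]
[ 0.59757658 -0.20511772  0.022     ]
mark [ 0.37964205 -0.08660322  0.022     ] tip [ 0.39649093 -0.08113049  0.035     ] etape [ 0.55346265 -0.5445071   0.019     ] tm [ 0.46147285 -0.53074659  0.06      ]
```

Call:
arm_command:
  increments:
    - [0, 0, 0.08, 0, 0, -0.05]
    - [0, 0, 0.16, 0, 0, -0.1]
    - [0, 0, 0.24, 0, 0, -0.15]
    - [0, 0, 0.32, 0, 0, -0.2]
    - [0, 0, 0.38, 0, 0, -0.25]

```text
t: 2.17
tool_pos: [0.4217, -0.3014, 0.3755]
orientation: [-2.696, -1.61, 0.001]
force: [-0.2, 0.4, 0.2]
opening: 0.0928
gripper_force: 0.0
```

Call:
arm_command:
  increments:
    - [0, 0, 0.08, 0, 0, -0.05]
    - [0, 0, 0.16, 0, 0, -0.1]
    - [0, 0, 0.24, 0, 0, -0.157]
    - [0, 0, 0.38, 0, 0, -0.157]
    - [0, 0, 0.38, 0, 0, -0.157]

```text
t: 2.8
tool_pos: [0.4211, -0.3004, 0.2981]
orientation: [-2.224, -2.211, 0.001]
force: [-0.7, -1.0, 0.2]
opening: 0.0932
gripper_force: 0.0
```

```bash
cat > st.py <<'E'
from h import *
import sys
s=read_state();M=R.from_rotvec(s["orientation"]).as_matrix()
print("t %.2f pos"%s["t"],np.round(s["tool_pos"],4),"yaw %.2f tilt %.2f"%(np.degrees(np.arctan2(M[1,0],M[0,0])),np.degrees(np.arccos(-M[2,2]))),"F",np.round(s["force"],1),"op %.4f g %.1f"%(s["opening"],s["gripper_force"]),"q6 %.2f"%s["q"][5])
a=list(map(float,sys.argv[1:]))
for i in range(0,len(a),3): print("inc",np.round(M.T@(np.array(a[i:i+3])-s["tool_pos"])/.2,3))
E
python3 st.py .4066 -.2882 .189 .541 -.121 .30
```

```text
t 2.80 pos [ 0.4211 -0.3004  0.2981] yaw 89.68 tilt 0.31 F [-0.7 -1.   0.2] op 0.0932 g 0.0 q6 -0.71
inc [ 0.059 -0.071  0.546]
inc [ 0.9    0.594 -0.009]
```

Call:
arm_command:
  increments:
    - [0.06, -0.07, 0.2, 0, 0, 0]
    - [0.06, -0.07, 0.4, 0, 0, 0]
    - [0.06, -0.07, 0.5, 0, 0, 0]
    - [0.06, -0.07, 0.54, 0, 0, 0]
    - [0.06, -0.07, 0.54, 0, 0, 0]

```text
t: 3.42
tool_pos: [0.409, -0.2886, 0.1934]
orientation: [2.226, 2.217, -0.0]
force: [-0.3, 0.6, 0.4]
opening: 0.0932
gripper_force: 0.0
```

Call:
arm_command:
  increments:
    - [0, 0, 0, 0, 0, 0]
    - [0, 0, 0, 0, 0, 0]
    - [0, 0, 0, 0, 0, 0]
    - [0, 0, 0, 0, 0, 0]
    - [0, 0, 0, 0, 0, 0]
  fingers: 1
  force: 30

```text
t: 4.05
tool_pos: [0.409, -0.2879, 0.1928]
orientation: [2.225, 2.218, -0.0]
force: [-0.2, 0.5, 1.3]
opening: 0.0472
gripper_force: 0.0
```

Call:
arm_command:
  increments:
    - [0, 0, 0, 0, 0, 0]
    - [0, 0, -0.1, 0, 0, 0]
    - [0, 0, -0.3, 0, 0, 0]
    - [0, 0, -0.5, 0, 0, 0]
    - [0, 0, -0.6, 0, 0, 0]

```text
t: 4.68
tool_pos: [0.4095, -0.2883, 0.3154]
orientation: [2.223, 2.215, 0.0]
force: [0.1, -1.1, 0.1]
opening: 0.001
gripper_force: 0.0
```

```bash
python3 st.py .541 -.121 .31 .541 -.121 .235; python3 - <<'E'
from h import *
snap("wrist","w2")
E
```

```text
t 4.67 pos [ 0.4095 -0.2883  0.3154] yaw 89.81 tilt 0.19 F [ 0.1 -1.1  0.1] op 0.0010 g 0.0 q6 -0.71
inc [0.839 0.655 0.027]
inc [0.84  0.654 0.402]
```

View pics/w2.png

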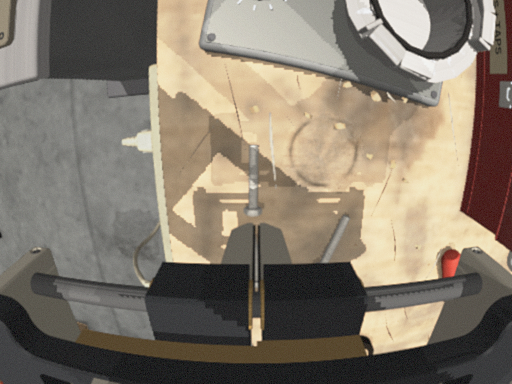

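The grip closed empty because I lifted before the fingers had shut. Bolt A still lies at (254,146)-(252,212), along the tool's x.

```bash
python3 - <<'E'
from h import *
c=load("w2")
p=onz(c,254,146,.007,True);q=onz(c,252,213,.007,True);print(p,q,(p+q)/2,np.linalg.norm(p-q));m=(p+q)/2
E
python3 st.py .4066 -.2882 .188
```

```text
[ 0.40813556 -0.25288663  0.007     ] [ 0.40559147 -0.32388258  0.007     ] [ 0.40686352 -0.28838461  0.007     ] 0.0710415203233135
t 4.72 pos [ 0.41   -0.2887  0.3176] yaw 89.81 tilt 0.35 F [ 0.4 -0.1  2. ] op 0.0007 g 0.0 q6 -0.71
inc [ 0.005 -0.02   0.648]
```

Call:
arm_command:
  increments:
    - [0, 0, 0, 0, 0, 0]
    - [0, 0, 0, 0, 0, 0]
    - [0, 0, 0, 0, 0, 0]
    - [0, 0, 0, 0, 0, 0]
    - [0, 0, 0, 0, 0, 0]
  fingers: 0

```text
t: 5.35
tool_pos: [0.4089, -0.2879, 0.3124]
orientation: [-2.225, -2.217, 0.0]
force: [-0.3, 0.2, -0.7]
opening: 0.0444
gripper_force: 0.0
```

Call:
arm_command:
  increments:
    - [0, -0.01, 0.25, 0, 0, 0]
    - [0, -0.01, 0.45, 0, 0, 0]
    - [0, -0.01, 0.58, 0, 0, 0]
    - [0, -0.01, 0.625, 0, 0, 0]
    - [0, -0.01, 0.625, 0, 0, 0]

```text
t: 5.98
tool_pos: [0.4071, -0.288, 0.188]
orientation: [-2.225, -2.218, -0.0]
force: [-0.5, -0.4, -0.0]
opening: 0.0463
gripper_force: 0.0
```

Call:
arm_command:
  increments:
    - [0, 0, 0, 0, 0, 0]
    - [0, 0, 0, 0, 0, 0]
    - [0, 0, 0, 0, 0, 0]
    - [0, 0, 0, 0, 0, 0]
    - [0, 0, 0, 0, 0, 0]
  fingers: 1
  force: 30

```text
t: 6.6
tool_pos: [0.4071, -0.2879, 0.1878]
orientation: [2.225, 2.218, -0.0]
force: [-0.0, -0.1, 1.1]
opening: 0.009
gripper_force: 30.0
```

Call:
arm_command:
  increments:
    - [0, 0, 0, 0, 0, 0]
    - [0, 0, -0.1, 0, 0, 0]
    - [0, 0, -0.3, 0, 0, 0]
    - [0, 0, -0.5, 0, 0, 0]
    - [0, 0, -0.6, 0, 0, 0]

```text
t: 7.22
tool_pos: [0.4074, -0.2883, 0.3103]
orientation: [2.223, 2.216, 0.0]
force: [0.4, 0.0, -1.0]
opening: 0.009
gripper_force: 30.0
```

```bash
python3 st.py .541 -.121 .31 .541 -.121 .235
```

```text
t 7.22 pos [ 0.4074 -0.2883  0.3103] yaw 89.81 tilt 0.18 F [ 0.4  0.  -1. ] op 0.0090 g 30.0 q6 -0.72
inc [0.839 0.665 0.001]
inc [0.839 0.664 0.376]
```

Call:
arm_command:
  increments:
    - [0.17, 0.13, 0, 0, 0, 0]
    - [0.34, 0.27, 0, 0, 0, 0]
    - [0.51, 0.4, 0, 0, 0, 0]
    - [0.68, 0.54, 0, 0, 0, 0]
    - [0.84, 0.665, 0, 0, 0, 0]

```text
t: 7.85
tool_pos: [0.5413, -0.119, 0.3075]
orientation: [-2.225, -2.218, 0.0]
force: [-0.0, 0.5, -0.6]
opening: 0.0093
gripper_force: 30.0
```

```bash
python3 st.py .541 -.121 .231; python3 - <<'E'
from h import *
snap("wrist","w3");snap("scene","scene3")
cv2.imwrite("pics/w3b.png",cv2.resize(cv2.imread("pics/w3.png"),(800,600),interpolation=cv2.INTER_CUBIC))
E
```

```text
t 7.85 pos [ 0.5413 -0.119   0.3075] yaw 89.82 tilt 0.01 F [-0.   0.5 -0.6] op 0.0093 g 30.0 q6 -0.31
inc [-0.01  -0.001  0.383]
```

View pics/w3b.png

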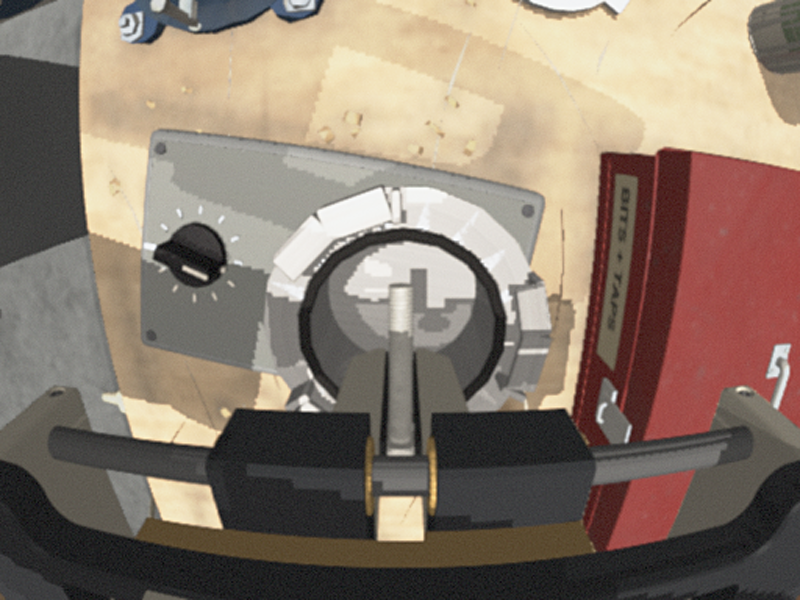

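The bolt is held. The drum's black ring spans (299,318) to (506,318) with its top at (402,228). The knob is at about (195,255), and the lid's edge shows at (575,5).

```bash
python3 - <<'E'
from h import *
c=load("w3");im=c["image"].astype(int)
P=lambda u,v,z:onz(c,u*.64,v*.64,z,True)
# dark ring pixels
m=(im.max(2)<60).astype(np.uint8)
g=[]
ctr=np.array([403,325])
for a in np.radians(np.arange(-200,21,5)):
    for r in np.arange(130,60,-0.5):
        u,v=ctr+r*np.array([np.cos(a),np.sin(a)]);
        if m[int(round(v*.64)),int(round(u*.64))]: g.append((u,v));break
w=np.array([P(u,v,.089)[:2] for u,v in g])
from scipy.optimize import least_squares
f=lambda p:np.hypot(*(w-p[:2]).T)-p[2]
s=least_squares(f,[.54,-.12,.05],loss="soft_l1",f_scale=.001);print(s.x,np.round(np.abs(s.fun).mean(),4),len(w))
k=P(195,253,.03);print("knob",k, "long mark",P(150,247,.022))
for u,v in[(154,130),(143,343),(545,194)]:print(P(u,v,.022))
E
```

```text
[ 0.54165696 -0.11686315  0.04827712] 0.0003 45
knob [ 0.41617112 -0.09001338  0.03      ] long mark [ 0.379091   -0.08668999  0.022     ]
[ 0.38899514 -0.01215117  0.022     ]
[ 0.36044463 -0.15463519  0.022     ]
[ 0.62683412 -0.0576093   0.022     ]
```

Call:
arm_command:
  increments:
    - [0.01, 0, 0.15, 0, 0, 0]
    - [0.01, 0, 0.3, 0, 0, 0]
    - [0.01, 0, 0.38, 0, 0, 0]
    - [0.01, 0, 0.38, 0, 0, 0]
    - [0.01, 0, 0.38, 0, 0, 0]

```text
t: 8.57
tool_pos: [0.541, -0.1188, 0.2329]
orientation: [2.224, 2.216, 0.001]
force: [0.4, -0.1, -1.0]
opening: 0.0092
gripper_force: 30.0
```

Call:
arm_command:
  increments:
    - [0, 0, 0, 0, 0, 0]
    - [0, 0, 0, 0, 0, 0]
    - [0, 0, 0, 0, 0, 0]
    - [0, 0, -0.2, 0, 0, 0]
    - [0, 0, -0.4, 0, 0, 0]
  fingers: 0.4

```text
t: 9.2
tool_pos: [0.5402, -0.1183, 0.3122]
orientation: [-2.224, -2.217, 0.001]
force: [0.3, -0.6, 0.2]
opening: 0.0275
gripper_force: 0.0
```

Call:
arm_command:
  increments:
    - [-0.16, -0.08, 0, 0, 0, 0]
    - [-0.32, -0.16, 0, 0, 0, 0]
    - [-0.48, -0.24, 0, 0, 0, 0]
    - [-0.65, -0.33, 0, 0, 0, 0]
    - [-0.65, -0.33, 0, 0, 0, 0]
  fingers: 0

```text
t: 9.82
tool_pos: [0.4732, -0.25, 0.3119]
orientation: [2.228, 2.214, -0.001]
force: [-0.4, 0.8, 0.6]
opening: 0.0464
gripper_force: 0.0
```

Call:
arm_command:
  increments:
    - [-0.16, -0.08, 0, 0, 0, 0]
    - [-0.32, -0.16, 0, 0, 0, 0]
    - [-0.48, -0.24, 0, 0, 0, 0]
    - [-0.655, -0.335, 0, 0, 0, 0]
    - [-0.655, -0.335, 0, 0, 0, 0]

```text
t: 10.45
tool_pos: [0.4061, -0.3801, 0.3118]
orientation: [2.228, 2.215, -0.0]
force: [0.0, -0.0, 0.7]
opening: 0.0461
gripper_force: 0.0
```

```bash
python3 st.py .4081 -.3784 .188 .4081 -.3784 .31; python3 - <<'E'
from h import *
snap("wrist","w4");
E
```

```text
t 10.45 pos [ 0.4061 -0.3801  0.3118] yaw 89.67 tilt 0.02 F [ 0.  -0.   0.7] op 0.0461 g 0.0 q6 -0.84
inc [0.009 0.01  0.619]
inc [0.009 0.01  0.009]
```

View pics/w4.png

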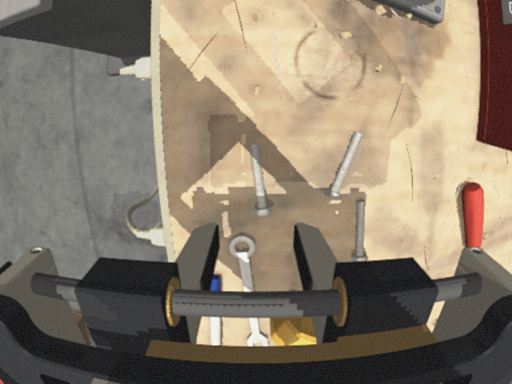

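All three remaining bolts lie where I measured them: B at (256,146)-(263,212), C at (358,134)-(335,195) and D at (361,200)-(360,260).

Call:
arm_command:
  increments:
    - [0.01, 0.01, 0.25, 0, 0, 0]
    - [0.01, 0.01, 0.45, 0, 0, 0]
    - [0.01, 0.01, 0.58, 0, 0, 0]
    - [0.01, 0.01, 0.62, 0, 0, 0]
    - [0.01, 0.01, 0.62, 0, 0, 0]

```text
t: 11.12
tool_pos: [0.4095, -0.376, 0.1882]
orientation: [-2.224, -2.219, -0.001]
force: [0.3, 0.3, -0.4]
opening: 0.0462
gripper_force: 0.0
```

Call:
arm_command:
  increments:
    - [0, 0, 0, 0, 0, 0]
    - [0, 0, 0, 0, 0, 0]
    - [0, 0, 0, 0, 0, 0]
    - [0, 0, 0, 0, 0, 0]
    - [0, 0, 0, 0, 0, 0]
  fingers: 1

```text
t: 11.75
tool_pos: [0.4087, -0.377, 0.1879]
orientation: [2.225, 2.217, -0.0]
force: [0.3, -0.7, 0.9]
opening: 0.0091
gripper_force: 30.0
```

Call:
arm_command:
  increments:
    - [0, 0, 0, 0, 0, 0]
    - [0, 0, -0.1, 0, 0, 0]
    - [0, 0, -0.3, 0, 0, 0]
    - [0, 0, -0.5, 0, 0, 0]
    - [0, 0, -0.62, 0, 0, 0]

```text
t: 12.38
tool_pos: [0.4091, -0.3773, 0.3159]
orientation: [2.222, 2.215, -0.0]
force: [0.4, -0.0, -0.3]
opening: 0.0087
gripper_force: 30.0
```

Call:
arm_command:
  increments:
    - [0.16, 0.08, 0, 0, 0, 0]
    - [0.32, 0.16, 0, 0, 0, 0]
    - [0.48, 0.24, 0, 0, 0, 0]
    - [0.65, 0.33, 0, 0, 0, 0]
    - [0.65, 0.33, 0, 0, 0, 0]

```text
t: 13.0
tool_pos: [0.4761, -0.2452, 0.3131]
orientation: [2.221, 2.22, 0.001]
force: [0.1, -0.6, -0.7]
opening: 0.009
gripper_force: 30.0
```

Call:
arm_command:
  increments:
    - [0.16, 0.08, 0, 0, 0, 0]
    - [0.32, 0.16, 0, 0, 0, 0]
    - [0.48, 0.24, 0, 0, 0, 0]
    - [0.655, 0.335, 0, 0, 0, 0]
    - [0.655, 0.335, 0, 0, 0, 0]

```text
t: 13.62
tool_pos: [0.5433, -0.1151, 0.3127]
orientation: [2.222, 2.22, 0.001]
force: [-0.6, -0.9, -0.2]
opening: 0.0092
gripper_force: 30.0
```

```bash
python3 st.py .5417 -.117 .231
```

```text
t 13.62 pos [ 0.5433 -0.1151  0.3127] yaw 89.95 tilt 0.06 F [-0.6 -0.9 -0.2] op 0.0092 g 30.0 q6 -0.30
inc [-0.009 -0.008  0.409]
```

Call:
arm_command:
  increments:
    - [-0.01, -0.01, 0.15, 0, 0, 0]
    - [-0.01, -0.01, 0.3, 0, 0, 0]
    - [-0.01, -0.01, 0.39, 0, 0, 0]
    - [-0.01, -0.01, 0.39, 0, 0, 0]
    - [-0.01, -0.01, 0.39, 0, 0, 0]

```text
t: 14.25
tool_pos: [0.5411, -0.1189, 0.235]
orientation: [2.225, 2.216, 0.001]
force: [0.4, -0.4, -0.7]
opening: 0.0088
gripper_force: 30.0
```

Call:
arm_command:
  increments:
    - [0, 0, 0, 0, 0, 0]
    - [0, 0, 0, 0, 0, 0]
    - [0, 0, 0, 0, 0, 0]
    - [0, 0, -0.2, 0, 0, 0]
    - [0, 0, -0.4, 0, 0, 0]
  fingers: 0.4

```text
t: 14.88
tool_pos: [0.5403, -0.1182, 0.3142]
orientation: [-2.224, -2.217, 0.001]
force: [0.8, -0.7, 0.5]
opening: 0.0277
gripper_force: 0.0
```

Call:
arm_command:
  increments:
    - [-0.16, -0.03, 0, 0, 0, 0]
    - [-0.32, -0.06, 0, 0, 0, 0]
    - [-0.48, -0.09, 0, 0, 0, 0]
    - [-0.62, -0.115, 0, 0, 0, 0]
    - [-0.62, -0.115, 0, 0, 0, 0]
  fingers: 0

```text
t: 15.5
tool_pos: [0.5168, -0.2438, 0.3139]
orientation: [2.228, 2.215, -0.0]
force: [0.4, -0.1, -0.5]
opening: 0.0459
gripper_force: 0.0
```

Call:
arm_command:
  increments:
    - [-0.16, -0.03, 0, 0, 0, 0.04]
    - [-0.32, -0.06, 0, 0, 0, 0.08]
    - [-0.48, -0.09, 0, 0, 0, 0.11]
    - [-0.62, -0.115, 0, 0, 0, 0.11]
    - [-0.62, -0.115, 0, 0, 0, 0.11]

```text
t: 16.12
tool_pos: [0.4936, -0.3669, 0.3137]
orientation: [-2.575, -1.8, -0.0]
force: [0.3, 0.7, -0.6]
opening: 0.0466
gripper_force: 0.0
```

```bash
python3 - <<'E'
from h import *
c=load("w4")
for a,b in [((358,133),(335,196)),((361,200),(360,261))]:
    p=onz(c,*a,.007,True);q=onz(c,*b,.008,True);print((p+q)/2,np.linalg.norm(p-q),np.degrees(np.arctan2(*(p-q)[1::-1])))
E
python3 st.py .4959 -.3641 .188
```

```text
[ 0.49811577 -0.36235658  0.0075    ] 0.06918357467720317 72.7321383468638
[ 0.52230003 -0.4385531   0.0075    ] 0.07632673952602798 96.65595037159218
t 16.12 pos [ 0.4936 -0.3669  0.3137] yaw 69.92 tilt 0.00 F [ 0.3  0.7 -0.6] op 0.0466 g 0.0 q6 -0.37
inc [0.017 0.006 0.628]
```

Call:
arm_command:
  increments:
    - [0.02, 0.01, 0.25, 0, 0, 0]
    - [0.02, 0.01, 0.45, 0, 0, 0]
    - [0.02, 0.01, 0.58, 0, 0, 0]
    - [0.02, 0.01, 0.63, 0, 0, 0]
    - [0.02, 0.01, 0.63, 0, 0, 0]

```text
t: 16.75
tool_pos: [0.4976, -0.3621, 0.1882]
orientation: [-2.572, -1.803, -0.0]
force: [0.4, -0.3, -1.1]
opening: 0.0467
gripper_force: 0.0
```

Call:
arm_command:
  increments:
    - [0, 0, 0, 0, 0, 0]
    - [0, 0, 0, 0, 0, 0]
    - [0, 0, 0, 0, 0, 0]
    - [0, 0, 0, 0, 0, 0]
    - [0, 0, 0, 0, 0, 0]
  fingers: 1

```text
t: 17.38
tool_pos: [0.497, -0.3632, 0.1878]
orientation: [2.573, 1.802, 0.0]
force: [-0.7, 0.8, 1.0]
opening: 0.0092
gripper_force: 30.0
```

Call:
arm_command:
  increments:
    - [0, 0, 0, 0, 0, 0]
    - [0, 0, -0.1, 0, 0, 0]
    - [0, 0, -0.3, 0, 0, -0.04]
    - [0, 0, -0.5, 0, 0, -0.08]
    - [0, 0, -0.63, 0, 0, -0.11]

```text
t: 18.0
tool_pos: [0.4974, -0.3635, 0.318]
orientation: [2.218, 2.219, 0.0]
force: [0.1, 0.6, 0.1]
opening: 0.0092
gripper_force: 30.0
```

Call:
arm_command:
  increments:
    - [0.16, 0.03, 0, 0, 0, 0]
    - [0.32, 0.06, 0, 0, 0, 0]
    - [0.48, 0.09, 0, 0, 0, 0]
    - [0.615, 0.11, 0, 0, 0, 0]
    - [0.615, 0.11, 0, 0, 0, 0]

```text
t: 18.62
tool_pos: [0.5198, -0.2387, 0.3152]
orientation: [2.222, 2.22, 0.001]
force: [-0.1, -0.2, -0.9]
opening: 0.0092
gripper_force: 30.0
```

Call:
arm_command:
  increments:
    - [0.16, 0.03, 0, 0, 0, 0]
    - [0.32, 0.06, 0, 0, 0, 0]
    - [0.48, 0.09, 0, 0, 0, 0]
    - [0.615, 0.11, 0, 0, 0, 0]
    - [0.615, 0.11, 0, 0, 0, 0]

```text
t: 19.25
tool_pos: [0.5421, -0.1167, 0.3147]
orientation: [2.223, 2.219, 0.001]
force: [0.4, -0.6, -0.2]
opening: 0.0095
gripper_force: 30.0
```

```bash
python3 st.py .5417 -.117 .238;python3 - <<'E'
from h import *
snap("wrist","w5");
E
```

```text
t 19.25 pos [ 0.5421 -0.1167  0.3147] yaw 89.91 tilt 0.06 F [ 0.4 -0.6 -0.2] op 0.0095 g 30.0 q6 -0.30
inc [-0.001 -0.003  0.383]
```

View pics/w5.png

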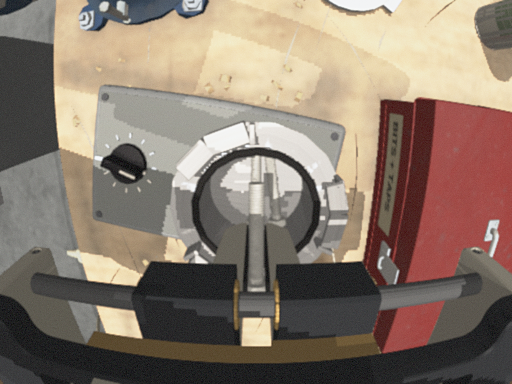

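Call:
arm_command:
  increments:
    - [0, 0, 0.15, 0, 0, 0]
    - [0, 0, 0.3, 0, 0, 0]
    - [0, 0, 0.38, 0, 0, 0]
    - [0, 0, 0.38, 0, 0, 0]
    - [0, 0, 0.38, 0, 0, 0]

```text
t: 19.92
tool_pos: [0.5424, -0.1179, 0.2391]
orientation: [2.224, 2.216, 0.001]
force: [-0.5, 0.3, -0.2]
opening: 0.0089
gripper_force: 30.0
```

Call:
arm_command:
  increments:
    - [0, 0, 0, 0, 0, 0]
    - [0, 0, 0, 0, 0, 0]
    - [0, 0, 0, 0, 0, 0]
    - [0, 0, -0.2, 0, 0, 0]
    - [0, 0, -0.39, 0, 0, 0]
  fingers: 0.4

```text
t: 20.55
tool_pos: [0.5416, -0.1171, 0.3164]
orientation: [-2.224, -2.217, 0.001]
force: [0.4, 0.9, -0.5]
opening: 0.0277
gripper_force: 0.0
```

Call:
arm_command:
  increments:
    - [-0.2, -0.01, 0, 0, 0, 0]
    - [-0.4, -0.02, 0, 0, 0, 0]
    - [-0.6, -0.03, 0, 0, 0, 0]
    - [-0.8, -0.05, 0, 0, 0, 0]
    - [-0.8, -0.05, 0, 0, 0, 0]
  fingers: 0

```text
t: 21.18
tool_pos: [0.5307, -0.2797, 0.3158]
orientation: [2.228, 2.214, -0.001]
force: [0.5, 0.5, 0.3]
opening: 0.0464
gripper_force: 0.0
```

Call:
arm_command:
  increments:
    - [-0.2, -0.01, 0, 0, 0, -0.01]
    - [-0.4, -0.02, 0, 0, 0, -0.02]
    - [-0.6, -0.03, 0, 0, 0, -0.033]
    - [-0.81, -0.05, 0, 0, 0, -0.033]
    - [-0.81, -0.05, 0, 0, 0, -0.033]

```text
t: 21.8
tool_pos: [0.5202, -0.4409, 0.3155]
orientation: [2.11, 2.327, -0.0]
force: [-0.3, -0.3, 0.1]
opening: 0.0467
gripper_force: 0.0
```

```bash
python3 st.py .5215 -.4393 .188
```

```text
t 21.80 pos [ 0.5202 -0.4409  0.3155] yaw 95.61 tilt 0.02 F [-0.3 -0.3  0.1] op 0.0467 g 0.0 q6 -0.88
inc [0.007 0.007 0.637]
```

Call:
arm_command:
  increments:
    - [0.01, 0.01, 0.25, 0, 0, 0]
    - [0.01, 0.01, 0.45, 0, 0, 0]
    - [0.01, 0.01, 0.58, 0, 0, 0]
    - [0.01, 0.01, 0.635, 0, 0, 0]
    - [0.01, 0.01, 0.635, 0, 0, 0]

```text
t: 22.42
tool_pos: [0.5231, -0.436, 0.1889]
orientation: [-2.106, -2.331, -0.0]
force: [1.0, 0.9, -0.8]
opening: 0.0464
gripper_force: 0.0
```

Call:
arm_command:
  increments:
    - [0, 0, 0, 0, 0, 0]
    - [0, 0, 0, 0, 0, 0]
    - [0, 0, 0, 0, 0, 0]
    - [0, 0, 0, 0, 0, 0]
    - [0, 0, 0, 0, 0, 0]
  fingers: 1

```text
t: 23.05
tool_pos: [0.5225, -0.4371, 0.1889]
orientation: [2.107, 2.33, -0.0]
force: [-0.1, -0.5, 0.5]
opening: 0.0088
gripper_force: 30.0
```

Call:
arm_command:
  increments:
    - [0, 0, 0, 0, 0, 0]
    - [0, 0, -0.1, 0, 0, 0]
    - [0, 0, -0.3, 0, 0, 0.01]
    - [0, 0, -0.5, 0, 0, 0.02]
    - [0, 0, -0.635, 0, 0, 0.033]

```text
t: 23.68
tool_pos: [0.5229, -0.4374, 0.3201]
orientation: [2.224, 2.214, 0.0]
force: [0.4, 0.6, -0.1]
opening: 0.0092
gripper_force: 30.0
```

Call:
arm_command:
  increments:
    - [0.2, 0.01, 0, 0, 0, 0]
    - [0.4, 0.02, 0, 0, 0, 0]
    - [0.6, 0.03, 0, 0, 0, 0]
    - [0.8, 0.05, 0, 0, 0, 0]
    - [0.8, 0.05, 0, 0, 0, 0]

```text
t: 24.3
tool_pos: [0.5336, -0.2746, 0.3173]
orientation: [2.221, 2.221, 0.001]
force: [0.4, -0.3, -1.0]
opening: 0.0091
gripper_force: 30.0
```

Call:
arm_command:
  increments:
    - [0.2, 0.01, 0, 0, 0, 0]
    - [0.4, 0.02, 0, 0, 0, 0]
    - [0.6, 0.03, 0, 0, 0, 0]
    - [0.805, 0.05, 0, 0, 0, 0]
    - [0.805, 0.05, 0, 0, 0, 0]

```text
t: 24.92
tool_pos: [0.544, -0.1146, 0.3169]
orientation: [2.222, 2.22, 0.001]
force: [0.4, 0.3, 0.6]
opening: 0.009
gripper_force: 30.0
```

```bash
python3 st.py .5417 -.117 .240
```

```text
t 24.93 pos [ 0.544  -0.1146  0.3169] yaw 89.96 tilt 0.07 F [0.4 0.3 0.6] op 0.0090 g 30.0 q6 -0.30
inc [-0.012 -0.012  0.384]
```

Call:
arm_command:
  increments:
    - [-0.01, -0.01, 0.15, 0, 0, 0]
    - [-0.01, -0.01, 0.3, 0, 0, 0]
    - [-0.01, -0.01, 0.38, 0, 0, 0]
    - [-0.01, -0.01, 0.38, 0, 0, 0]
    - [-0.01, -0.01, 0.38, 0, 0, 0]

```text
t: 25.55
tool_pos: [0.5422, -0.1186, 0.241]
orientation: [2.225, 2.216, 0.001]
force: [-0.6, -0.4, 0.3]
opening: 0.0088
gripper_force: 30.0
```

Call:
arm_command:
  increments:
    - [0, 0, 0, 0, 0, 0]
    - [0, 0, 0, 0, 0, 0]
    - [0, 0, 0, 0, 0, 0]
    - [0, 0, -0.2, 0, 0, 0]
    - [0, 0, -0.39, 0, 0, 0]
  fingers: 0.4

```text
t: 26.18
tool_pos: [0.5414, -0.1179, 0.3184]
orientation: [-2.224, -2.217, 0.001]
force: [0.2, -0.4, 0.7]
opening: 0.0278
gripper_force: 0.0
```

Call:
arm_command:
  increments:
    - [0, 0, -0.2, 0, 0, 0]
    - [0.05, 0, -0.4, 0, 0, 0]
    - [0.1, 0, -0.6, 0, 0, 0]
    - [0.15, 0, -0.7, 0, 0, 0]
    - [0.15, 0, -0.7, 0, 0, 0]
  fingers: -1

```text
t: 26.8
tool_pos: [0.542, -0.0875, 0.459]
orientation: [2.222, 2.217, 0.002]
force: [0.1, 0.4, -0.2]
opening: 0.0733
gripper_force: 0.0
```

```bash
python3 st.py; python3 - <<'E'
from h import *
snap("wrist","w6");
cv2.imwrite("pics/w6b.png",cv2.resize(cv2.imread("pics/w6.png"),(800,600),interpolation=cv2.INTER_CUBIC))
E
```

```text
t 26.80 pos [ 0.542  -0.0875  0.459 ] yaw 89.87 tilt 0.16 F [ 0.1  0.4 -0.2] op 0.0733 g 0.0 q6 -0.25
```

View pics/w6b.png

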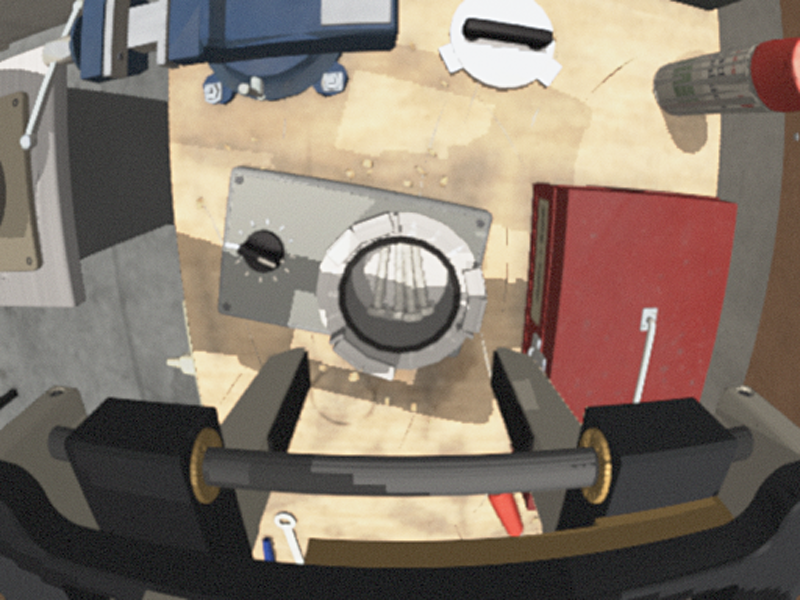

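Four bolts lie side by side in the drum. The lid's handle spans (467,28)-(552,40), with two ears visible at (450,60) and (545,75), so the third ear points up in the image.

```bash
python3 - <<'E'
from h import *
c=load("w6")
P=lambda u,v,z:onz(c,u*.64,v*.64,z,True)
a=P(467,28,.041);b=P(552,40,.041);d=b-a
print("handle",(a+b)/2,np.linalg.norm(d),np.degrees(np.arctan2(d[1],d[0])))
print("ears",P(452,63,.011),P(543,76,.011))
k=P(264,250,.035);print("knob",k,"mark",P(232,245,.022))
for u,v in[(234,168),(220,313),(492,211)]:print(P(u,v,.022))
for o in [(.542,-.0875)]: pass
E
```

```text
handle [0.63832212 0.10427055 0.041     ] 0.07592558720558612 -3.5551548736680765
ears [0.59070211 0.07996938 0.011     ] [0.67677858 0.07291461 0.011     ]
knob [ 0.41834068 -0.08912775  0.035     ] mark [ 0.38214881 -0.0862051   0.022     ]
[ 0.38932802 -0.01292337  0.022     ]
[ 0.36130724 -0.15543913  0.022     ]
[ 0.62726436 -0.05671458  0.022     ]
```

Call:
arm_command:
  increments:
    - [0.2, 0.1, 0, 0, 0, -0.05]
    - [0.4, 0.2, 0, 0, 0, -0.1]
    - [0.6, 0.3, 0, 0, 0, -0.15]
    - [0.8, 0.4, 0, 0, 0, -0.2]
    - [0.96, 0.48, 0, 0, 0, -0.24]
  fingers: -0.2

```text
t: 27.48
tool_pos: [0.6387, 0.1048, 0.4542]
orientation: [-1.244, -2.881, 0.003]
force: [-0.2, -0.8, -0.6]
opening: 0.0557
gripper_force: 0.0
```

Call:
arm_command:
  increments:
    - [0, 0, 0.1, 0, 0, -0.05]
    - [0, 0, 0.2, 0, 0, -0.1]
    - [0, 0, 0.3, 0, 0, -0.15]
    - [0, 0, 0.4, 0, 0, -0.2]
    - [0, 0, 0.4, 0, 0, -0.24]

```text
t: 28.1
tool_pos: [0.6371, 0.103, 0.3717]
orientation: [-0.097, -3.132, 0.002]
force: [-0.3, -0.7, 0.5]
opening: 0.0559
gripper_force: 0.0
```

```bash
python3 st.py .638 .104 .31; python3 - <<'E'
from h import *
snap("wrist","w7");snap("scene","scene7")
cv2.imwrite("pics/w7b.png",cv2.resize(cv2.imread("pics/w7.png"),(800,600),interpolation=cv2.INTER_CUBIC))
E
```

```text
t 28.10 pos [0.6371 0.103  0.3717] yaw 176.45 tilt 0.49 F [-0.3 -0.7  0.5] op 0.0559 g 0.0 q6 -1.43
inc [-0.007  0.006  0.308]
```

View pics/w7b.png

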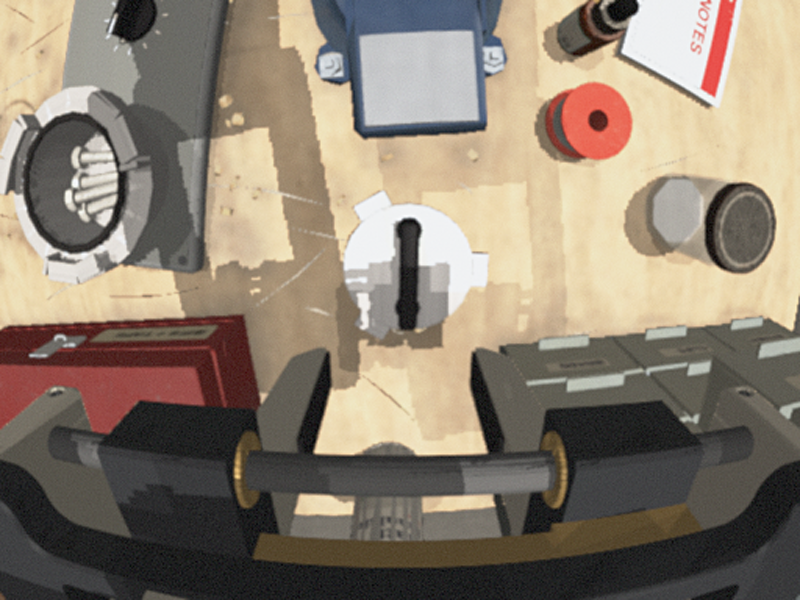

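The lid's handle runs (410,218)-(405,328), with ears at (373,206) and (480,268). No bolts lie here; the spool is at (590,120) and the cabinet's near corner at (500,345).

```bash
python3 - <<'E'
from h import *
c=load("w7")
P=lambda u,v,z:onz(c,u*.64,v*.64,z,True)
a=P(410,217,.041);b=P(405,329,.041);d=b-a
print("handle",(a+b)/2,np.linalg.norm(d),np.degrees(np.arctan2(d[1],d[0])))
e=P(488,268,.011);print("ear+x",e, P(365,197,.011))
print("cab",P(500,345,.2),P(500,345,.1),"can",P(390,445,.18),"vice",P(420,135,.12),"toolbox",P(245,320,.1))
E
python3 st.py .638 .104 .205
```

```text
handle [0.63540618 0.10839474 0.041     ] 0.08099536381019051 -5.824985914897508
ear+x [0.641678   0.17054815 0.011     ] [0.58207139 0.08069994 0.011     ]
cab [0.6218247  0.14076485 0.2       ] [0.66681295 0.16171904 0.1       ] can [0.67733134 0.09611243 0.18      ] vice [0.5433236  0.11893326 0.12      ] toolbox [0.64147845 0.00887063 0.1       ]
t 28.20 pos [0.6377 0.1031 0.3741] yaw 176.28 tilt 0.30 F [ 0.8 -0.4 -0.4] op 0.0557 g 0.0 q6 -1.42
inc [-0.006  0.005  0.845]
```

```bash
python3 - <<'E'
from h import *
c=load("w7");s=load("side0")
for z in (0,.05,.1,.2):
    p=onz(c,500*.64,345*.64,z,True);print(z,p,np.array(proj(s,p))/.64)
im=cv2.imread("pics/side0.png")[85:185,240:350]
cv2.imwrite("pics/crop.png",np.hstack([cv2.resize(im,(440,400),interpolation=cv2.INTER_CUBIC),cv2.resize(cv2.imread("pics/w7.png")[190:290,300:390],(360,400),interpolation=cv2.INTER_CUBIC)]))
E
```

```text
0 [0.7118012  0.18267323 0.        ] [442.85803885 269.23506586]
0.05 [0.68930708 0.17219613 0.05      ] [435.61273176 252.42059631]
0.1 [0.66681295 0.16171904 0.1       ] [427.98750985 234.72444349]
0.2 [0.6218247  0.14076485 0.2       ] [411.47117999 196.39434624]
```

View pics/crop.png

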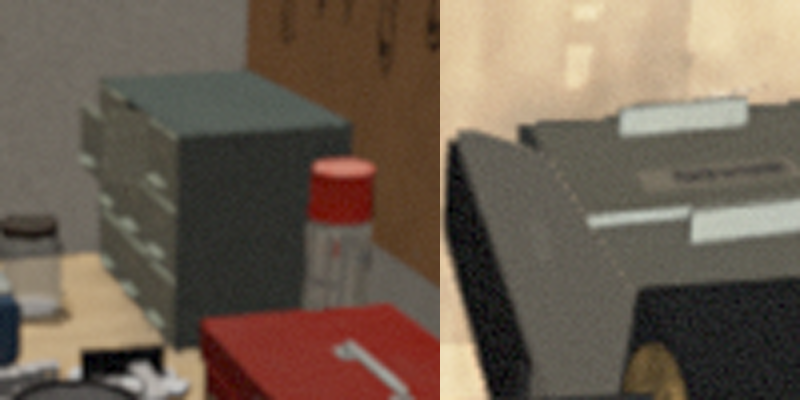

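Call:
arm_command:
  increments:
    - [0.01, 0.025, 0.25, 0, 0, 0.012]
    - [0.01, 0.025, 0.5, 0, 0, 0.012]
    - [0.01, 0.025, 0.7, 0, 0, 0.012]
    - [0.01, 0.025, 0.8, 0, 0, 0.012]
    - [0.01, 0.025, 0.835, 0, 0, 0.012]

```text
t: 28.82
tool_pos: [0.6362, 0.1085, 0.2093]
orientation: [-0.165, -3.135, 0.001]
force: [0.5, 0.1, -0.0]
opening: 0.0556
gripper_force: 0.0
```

Call:
arm_command:
  increments:
    - [0, 0, 0, 0, 0, 0]
    - [0, 0, 0, 0, 0, 0]
    - [0, 0, 0, 0, 0, 0]
    - [0, 0, 0, 0, 0, 0]
    - [0, 0, 0, 0, 0, 0]
  fingers: 1
  force: 60

```text
t: 29.45
tool_pos: [0.6369, 0.1087, 0.2112]
orientation: [0.163, 3.137, 0.0]
force: [-1.6, 0.1, 3.3]
opening: 0.0135
gripper_force: 59.9
```

Call:
arm_command:
  increments:
    - [0, 0, 0, 0, 0, 0]
    - [0, 0, 0, 0, 0, 0]
    - [0, 0, -0.05, 0, 0, 0]
    - [0, 0, -0.1, 0, 0, 0]
    - [0, 0, -0.1, 0, 0, 0]

```text
t: 30.08
tool_pos: [0.6373, 0.1088, 0.2322]
orientation: [0.163, 3.135, 0.001]
force: [0.4, -0.3, -0.9]
opening: 0.0131
gripper_force: 59.9
```

```bash
python3 st.py .6354 .1084 .39
```

```text
t 30.07 pos [0.6373 0.1088 0.2322] yaw 174.05 tilt 0.13 F [ 0.4 -0.3 -0.9] op 0.0131 g 59.9 q6 -1.38
inc [ 0.007 -0.002 -0.789]
```

Call:
arm_command:
  increments:
    - [0, 0, -0.2, 0, 0, 0]
    - [0, 0, -0.4, 0, 0, 0]
    - [0, 0, -0.6, 0, 0, 0]
    - [0, 0, -0.75, 0, 0, 0]
    - [0, 0, -0.75, 0, 0, 0]

```text
t: 30.7
tool_pos: [0.6375, 0.1088, 0.384]
orientation: [0.163, 3.131, 0.001]
force: [0.6, 0.2, -1.8]
opening: 0.0132
gripper_force: 59.9
```

Call:
arm_command:
  increments:
    - [0.06, -0.2, 0, 0, 0, 0]
    - [0.12, -0.4, 0, 0, 0, 0]
    - [0.18, -0.6, 0, 0, 0, 0]
    - [0.24, -0.8, 0, 0, 0, 0]
    - [0.3, -1.0, 0, 0, 0, 0]

```text
t: 31.32
tool_pos: [0.5551, -0.085, 0.3781]
orientation: [-0.163, -3.134, -0.001]
force: [0.6, -0.5, -1.5]
opening: 0.0133
gripper_force: 59.9
```

Call:
arm_command:
  increments:
    - [0.01, -0.04, 0, 0, 0, 0.05]
    - [0.02, -0.1, 0, 0, 0, 0.1]
    - [0.05, -0.17, 0, 0, 0, 0.15]
    - [0.05, -0.17, 0, 0, 0, 0.1525]
    - [0.05, -0.17, 0, 0, 0, 0.1525]

```text
t: 31.95
tool_pos: [0.5427, -0.1164, 0.3795]
orientation: [-0.898, -3.009, -0.001]
force: [-0.4, -0.3, -2.0]
opening: 0.0136
gripper_force: 59.9
```

```bash
python3 st.py .5417 -.117 .38; python3 - <<'E'
from h import *
snap("wrist","w8");snap("side","side8")
cv2.imwrite("pics/w8b.png",cv2.resize(cv2.imread("pics/w8.png"),(800,600),interpolation=cv2.INTER_CUBIC))
E
```

```text
t 31.95 pos [ 0.5427 -0.1164  0.3795] yaw 146.78 tilt 0.09 F [-0.4 -0.3 -2. ] op 0.0136 g 59.9 q6 -1.29
inc [ 0.002 -0.005 -0.003]
```

View pics/w8b.png

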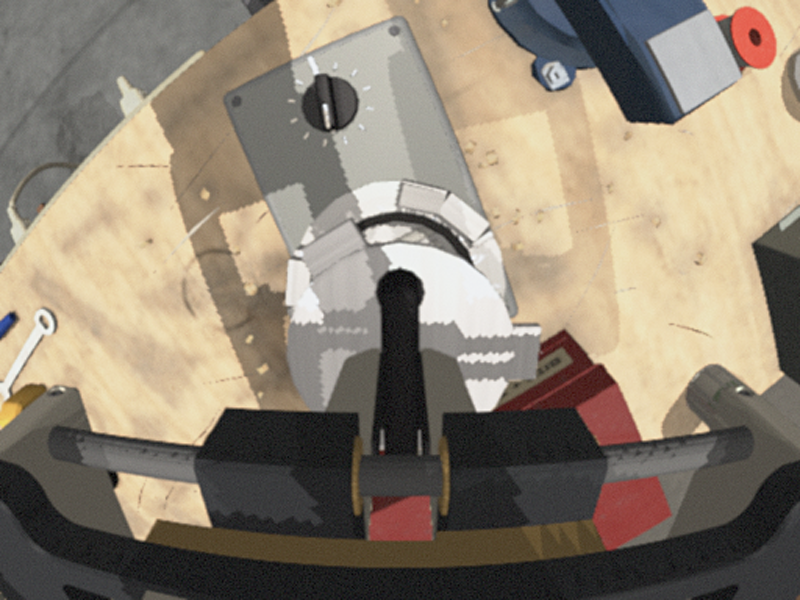

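The lid is held with its handle along the tool's x. The handle's near end is at (400,270), one ear at (525,350), and the drum's lugs show at (425,195) and (335,250).

```bash
python3 - <<'E'
from h import *
c=load("w8");s=read_state();M=R.from_rotvec(s["orientation"]).as_matrix();t=s["tool_pos"]
P=lambda u,v,z:onz(c,u*.64,v*.64,z,True)
L=lambda p:np.round(M.T@(p-t),4)
z0=t[2]-.211
print("handle end",L(P(400,268,z0+.041)))
print("ear end",L(P(541,350,z0+.011)))
im=c["image"].astype(int);print(im[int(230*.64):int(300*.64):2,int(400*.64)].tolist())
# lid edges along rows: print profile at v=330
print([int(im[int(340*.64),x].sum()/3) for x in range(170,215,1)])
print([int(im[int(310*.64),x].sum()/3) for x in range(300,345,1)])
E
```

```text
handle end [ 4.6e-02 -1.0e-04  1.7e-01]
ear end [0.0015 0.062  0.2   ]
[[221, 217, 212], [219, 217, 209], [191, 184, 177], [137, 132, 125], [175, 177, 174], [242, 243, 243], [239, 240, 241], [238, 240, 241], [238, 240, 240], [238, 240, 239], [239, 241, 240], [236, 239, 238], [139, 137, 137], [15, 15, 18], [23, 23, 22], [26, 25, 27], [35, 28, 32], [27, 22, 27], [16, 20, 22], [20, 24, 20], [24, 19, 18], [30, 29, 26], [38, 36, 33]]
[111, 108, 111, 105, 110, 107, 106, 108, 107, 107, 106, 102, 120, 147, 142, 133, 134, 133, 136, 136, 137, 135, 135, 136, 138, 132, 138, 138, 136, 141, 139, 141, 138, 138, 136, 138, 139, 137, 141, 136, 139, 133, 137, 136, 134]
[233, 232, 233, 233, 235, 235, 234, 233, 234, 231, 235, 234, 232, 234, 232, 232, 233, 234, 234, 235, 235, 236, 235, 231, 183, 134, 140, 150, 150, 143, 137, 155, 183, 194, 188, 189, 191, 193, 191, 190, 189, 193, 192, 190, 192]
```

```bash
python3 - <<'E'
from h import *
from scipy.optimize import least_squares
c=load("w8");s=read_state();M=R.from_rotvec(s["orientation"]).as_matrix();t=s["tool_pos"];z0=t[2]-.211
L=lambda p:(M.T@(p-t))
im=cv2.GaussianBlur(c["image"],(3,3),0)[:,:,2].astype(float)
w=np.array([L(onz(c,u,v,z0+.013,True))[:2] for u,v in [(256,155.7),(182.5,217.6),(324.2,198.4)]]);print(w)
f=lambda p:np.hypot(*(w-p).T)-.0495
r=least_squares(f,[0,0]);print(r.x,r.fun)
E
```

```text
[[ 4.88775295e-02 -6.08619381e-05]
 [ 7.48536966e-03 -4.91040721e-02]
 [ 2.10353122e-02  4.42019718e-02]]
[-0.00063078 -0.00028783] [ 8.82559554e-06 -1.36631520e-05 -1.50363463e-05]
```

```bash
python3 - <<'E'
from h import *
from scipy.optimize import least_squares
def fit(n,ctr,r0,r1,angs):
    c=load(n);m=c["image"].max(2)<60;g=[]
    for a in np.radians(angs):
        for r in np.arange(r1,r0,-.25):
            u,v=np.array(ctr)+r*np.array([np.cos(a),np.sin(a)])
            if m[int(round(v)),int(round(u))]: g.append(onz(c,u,v,.089,True)[:2]);break
    w=np.array(g);s=least_squares(lambda p:np.hypot(*(w-p[:2]).T)-p[2],[.54,-.12,.05],loss="soft_l1",f_scale=.001)
    print(n,s.x,np.abs(s.fun).mean(),len(w))
fit("w6",(256,188),28,50,range(0,360,6))
fit("w3",(258,208),40,80,range(-200,21,5))
fit("w1",(142,36),25,48,range(-20,200,6))
E
python3 st.py .5417 -.117 .32
```

```text
w6 [ 0.54175551 -0.11685097  0.04773363] 0.0003964590470789358 60
w3 [ 0.541631   -0.11689372  0.04832907] 0.00029543245424983646 45
w1 [ 0.54189184 -0.11758994  0.04795953] 0.0006028607578027787 37
t 32.05 pos [ 0.5429 -0.1162  0.3801] yaw 146.76 tilt 0.05 F [-0.5 -0.1 -1.8] op 0.0129 g 59.9 q6 -1.29
inc [ 0.003 -0.006  0.3  ]
```

Call:
arm_command:
  increments:
    - [0.003, -0.005, 0.1, 0, 0, 0]
    - [0.003, -0.005, 0.2, 0, 0, 0]
    - [0.003, -0.005, 0.3, 0, 0, 0]
    - [0.003, -0.005, 0.35, 0, 0, 0]
    - [0.003, -0.005, 0.37, 0, 0, 0]

```text
t: 32.67
tool_pos: [0.5415, -0.1172, 0.3056]
orientation: [-0.902, -3.008, -0.0]
force: [-0.4, -0.2, -1.8]
opening: 0.0134
gripper_force: 59.9
```

Call:
arm_command:
  increments:
    - [0, 0, 0.01, 0, 0, 0]
    - [0, 0, 0.02, 0, 0, 0]
    - [0, 0, 0.03, 0, 0, 0]
    - [0, 0, 0.04, 0, 0, 0]
    - [0, 0, 0.05, 0, 0, 0]

```text
t: 33.3
tool_pos: [0.5418, -0.1173, 0.2967]
orientation: [0.903, 3.009, 0.0]
force: [-0.1, 0.3, -0.9]
opening: 0.0135
gripper_force: 59.9
```

```bash
python3 st.py .5417 -.117 .294; python3 - <<'E'
from h import *
snap("side","side9")
E
```

```text
t 33.30 pos [ 0.5418 -0.1173  0.2967] yaw 146.60 tilt 0.01 F [-0.1  0.3 -0.9] op 0.0135 g 59.9 q6 -1.29
inc [0.001 0.001 0.014]
```

Call:
arm_command:
  increments:
    - [0, 0, 0.005, 0, 0, 0]
    - [0, 0, 0.01, 0, 0, 0.03]
    - [0, 0, 0.01, 0, 0, 0.06]
    - [0, 0, 0.01, 0, 0, 0.09]
    - [0, 0, 0.01, 0, 0, 0.12]

```text
t: 33.98
tool_pos: [0.542, -0.1174, 0.2953]
orientation: [1.454, 2.783, 0.0]
force: [0.1, -0.2, 1.3]
opening: 0.0137
gripper_force: 59.9
```

```bash
python3 st.py; python3 -c "
from h import *;print(read_state()['wrist_torque'])"
```

```text
t 33.98 pos [ 0.542  -0.1174  0.2953] yaw 124.82 tilt 0.07 F [ 0.1 -0.2  1.3] op 0.0137 g 59.9 q6 -0.91
[-0.11798361 -0.09016164  0.04365929]
```

Call:
arm_command:
  increments:
    - [0, 0, 0.003, 0, 0, 0.03]
    - [0, 0, 0.006, 0, 0, 0.06]
    - [0, 0, 0.009, 0, 0, 0.09]
    - [0, 0, 0.012, 0, 0, 0.12]
    - [0, 0, 0.012, 0, 0, 0.15]

```text
t: 34.6
tool_pos: [0.5424, -0.1176, 0.2939]
orientation: [2.063, 2.366, 0.001]
force: [-0.7, -1.2, 5.3]
opening: 0.0131
gripper_force: 60.0
```

```bash
python3 st.py; python3 -c "
from h import *;print(read_state()['wrist_torque'])"
```

```text
t 34.60 pos [ 0.5424 -0.1176  0.2939] yaw 97.83 tilt 0.16 F [-0.7 -1.2  5.3] op 0.0131 g 60.0 q6 -0.44
[-0.17523766  0.00734643  0.17915429]
```

Call:
arm_command:
  increments:
    - [0, 0, 0, 0, 0, 0.03]
    - [0, 0, 0, 0, 0, 0.06]
    - [0, 0, 0, 0, 0, 0.09]
    - [0, 0, 0, 0, 0, 0.11]
    - [0, 0, 0, 0, 0, 0.125]

```text
t: 35.22
tool_pos: [0.5425, -0.1172, 0.2939]
orientation: [2.483, 1.921, 0.003]
force: [0.4, 2.2, 4.4]
opening: 0.0134
gripper_force: 61.0
```

```bash
python3 st.py; python3 -c "
from h import *;print(read_state()['wrist_torque']);snap('side','side10')"
```

```text
t 35.23 pos [ 0.5425 -0.1172  0.2939] yaw 75.44 tilt 0.18 F [0.4 2.2 4.4] op 0.0134 g 61.0 q6 -0.05
[ 0.24048969 -0.16792886  0.8137686 ]
```

Call:
arm_command:
  increments:
    - [0, 0, 0, 0, 0, -0.012]
    - [0, 0, 0, 0, 0, -0.012]
    - [0, 0, 0, 0, 0, -0.012]
    - [0, 0, 0, 0, 0, -0.012]
    - [0, 0, 0, 0, 0, -0.012]
  fingers: 0.3

```text
t: 35.9
tool_pos: [0.5417, -0.1173, 0.2922]
orientation: [-2.447, -1.969, 0.0]
force: [0.9, 0.1, -0.8]
opening: 0.0323
gripper_force: 0.0
```

Call:
arm_command:
  increments:
    - [0, 0, -0.05, 0, 0, 0]
    - [0, 0, -0.2, 0, 0, 0]
    - [0, 0, -0.4, 0, 0, 0]
    - [-0.1, 0, -0.6, 0, 0, 0]
    - [-0.2, 0, -0.7, 0, 0, 0]

```text
t: 36.52
tool_pos: [0.5334, -0.157, 0.4358]
orientation: [2.444, 1.968, 0.003]
force: [-0.7, -0.8, 0.1]
opening: 0.0328
gripper_force: 0.0
```

```bash
python3 st.py; python3 - <<'E'
from h import *
snap("wrist","w11");snap("side","side11")
cv2.imwrite("pics/w11b.png",cv2.resize(cv2.imread("pics/w11.png"),(800,600),interpolation=cv2.INTER_CUBIC))
E
```

```text
t 36.52 pos [ 0.5334 -0.157   0.4358] yaw 77.69 tilt 0.25 F [-0.7 -0.8  0.1] op 0.0328 g 0.0 q6 -0.16
```

View pics/w11b.png

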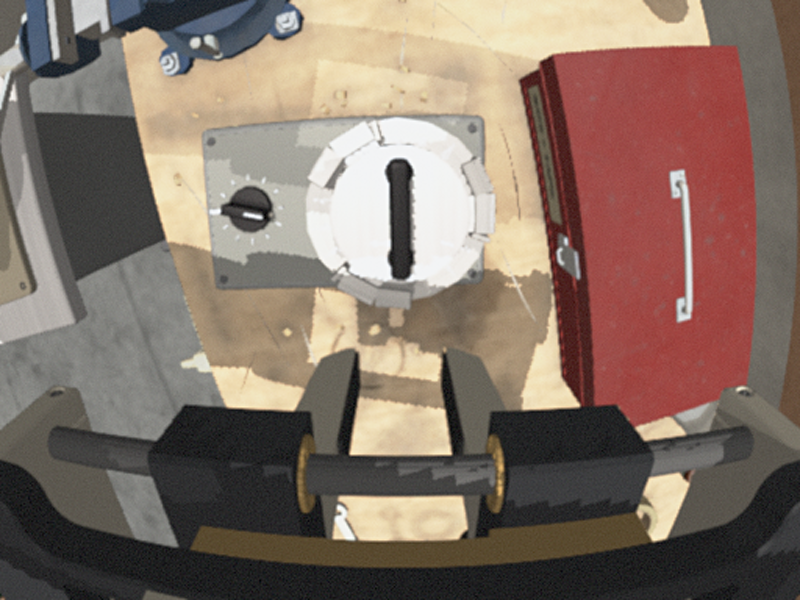

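The lid sits centred with its ears hidden under the lugs, and the handle is square to the washer. The knob is at about (248,209), with a white line on its right half and the long mark on its left at (215,211); I'll zoom in.

```bash
python3 - <<'E'
from h import *
im=cv2.imread("pics/w11.png")[105:165,125:195]
cv2.imwrite("pics/knob.png",cv2.resize(im,(700,600),interpolation=cv2.INTER_CUBIC))
E
```

```text
(no output)
```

View pics/knob.png

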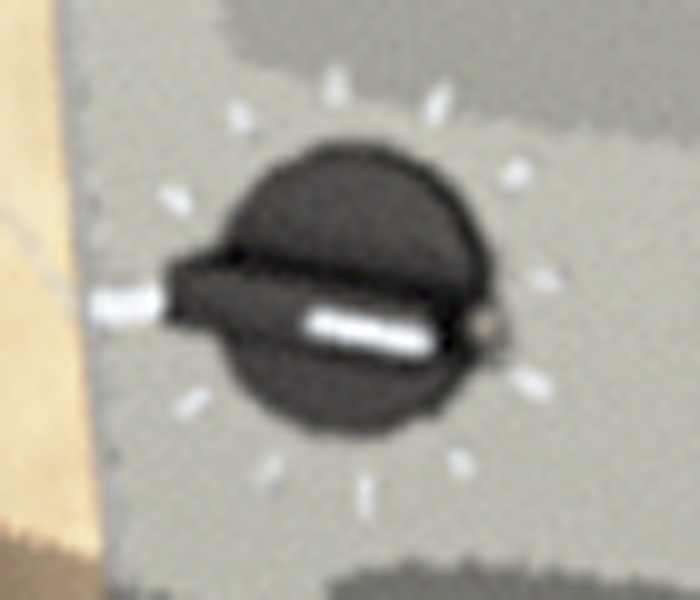

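The pointer's white line runs (305,322)-(435,342) on the bar, away from the long mark at (125,305), so the knob needs about half a turn.

```bash
python3 - <<'E'
from h import *
c=load("w11");P=lambda u,v,z:onz(c,125+u/10-.45,105+v/10-.45,z,True)
a=P(305,322,.049);b=P(435,342,.049);d=b-a;print("line",a,b,np.hypot(*d[:2]),np.degrees(np.arctan2(d[1],d[0])))
k=P(355,288,.029);print("skirt ctr",k);t=P(485,330,.028);m=P(100,305,.022);m2=P(160,302,.022)
for n,q in(("tip",t),("mark",m),("mark2",m2)):
    e=(q-k)[:2];print(n,q,np.hypot(*e),np.degrees(np.arctan2(e[1],e[0])))
# short marks circle
w=np.array([P(u,v,.022)[:2] for u,v in[(240,118),(337,88),(438,103),(515,172),(545,278),(530,382),(460,463),(365,495),(270,470),(193,402),(175,198)]])
A=np.c_[2*w,np.ones(len(w))];s=np.linalg.lstsq(A,(w**2).sum(1),rcond=None)[0];print("marks ctr",s[:2],np.sqrt(s[2]+s[0]**2+s[1]**2))
bl=P(170,290,.045);print("bar left end",bl)
E
python3 st.py
```

```text
line [ 0.41542093 -0.09324607  0.049     ] [ 0.43195686 -0.10018184  0.049     ] 0.01793158099581401 -22.754935425223458
skirt ctr [ 0.41637364 -0.09159995  0.029     ]
tip [ 0.43249878 -0.10180685  0.028     ] 0.01908404739145922 -32.333020274984165
mark [ 0.37588687 -0.08430426  0.022     ] 0.041138855736924475 169.78496027149723
mark2 [ 0.38501932 -0.08631163  0.022     ] 0.03179716442221716 170.42640503745668
marks ctr [ 0.41306965 -0.09200175] 0.028724185077097012
bar left end [ 0.39654457 -0.08446427  0.045     ]
t 36.62 pos [ 0.5333 -0.1583  0.4354] yaw 77.54 tilt 0.29 F [ 0.8  0.3 -0.3] op 0.0329 g 0.0 q6 -0.16
```

Call:
arm_command:
  increments:
    - [0.04, -0.13, 0, 0, 0, -0.05]
    - [0.08, -0.26, 0, 0, 0, -0.1]
    - [0.12, -0.39, 0, 0, 0, -0.15]
    - [0.16, -0.52, 0, 0, 0, -0.2]
    - [0.2, -0.655, 0, 0, 0, -0.25]

```text
t: 37.25
tool_pos: [0.4128, -0.0887, 0.4302]
orientation: [-1.499, -2.757, 0.0]
force: [1.2, 0.3, -0.5]
opening: 0.0326
gripper_force: 0.0
```

Call:
arm_command:
  increments:
    - [0, 0, 0.1, 0, 0, -0.05]
    - [0, 0, 0.2, 0, 0, -0.1]
    - [0, 0, 0.3, 0, 0, -0.15]
    - [0, 0, 0.4, 0, 0, -0.194]
    - [0, 0, 0.5, 0, 0, -0.194]

```text
t: 37.88
tool_pos: [0.4131, -0.0889, 0.3297]
orientation: [-0.608, -3.079, -0.001]
force: [0.0, 0.2, 0.4]
opening: 0.0324
gripper_force: 0.0
```

```bash
python3 st.py .4142 -.0915 .222; python3 - <<'E'
from h import *
c=load("w6")
for z in(.12,.06):print("vice",onz(c,220*.64,65*.64,z,True),onz(c,395*.64,47*.64,z,True))
c=snap("wrist","w12");im=c["image"]
cv2.imwrite("pics/w12b.png",cv2.resize(im[:,:,::-1],(800,600),interpolation=cv2.INTER_CUBIC))
E
```

```text
t 37.88 pos [ 0.4131 -0.0889  0.3297] yaw 157.68 tilt 0.17 F [0.  0.2 0.4] op 0.0324 g 0.0 q6 -1.51
inc [-0.012 -0.01   0.539]
vice [0.41586336 0.06543318 0.12      ] [0.53979974 0.0698359  0.12      ]
vice [0.39223896 0.07827862 0.06      ] [0.53939813 0.08350631 0.06      ]
```

View pics/w12b.png

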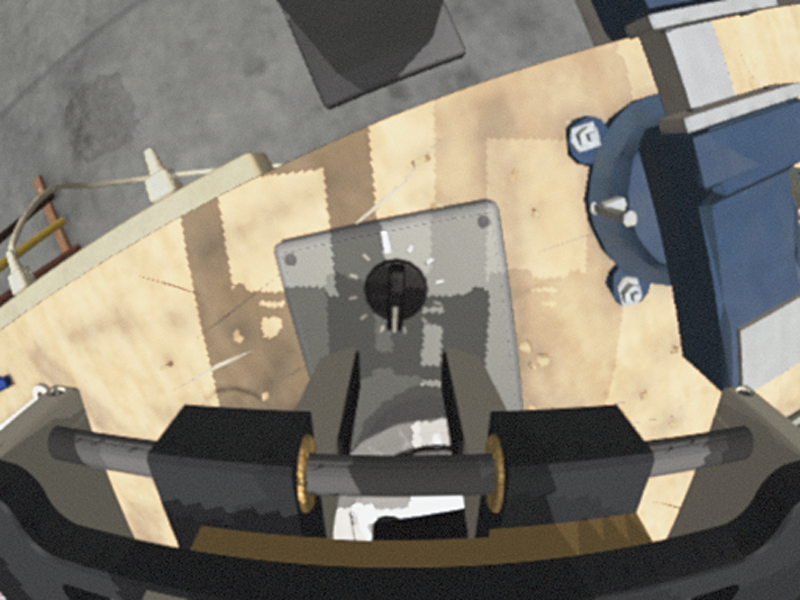

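The knob is at (397,290), with its bar lined up with the tool's x and the white line pointing down, away from the mark at (385,240). The vice is 157 mm away in y, so it is clear of the body's 101 mm sweep.

Call:
arm_command:
  increments:
    - [-0.01, -0.01, 0.15, 0, 0, 0]
    - [-0.01, -0.01, 0.3, 0, 0, 0]
    - [-0.01, -0.01, 0.45, 0, 0, 0]
    - [-0.01, -0.01, 0.54, 0, 0, 0]
    - [-0.01, -0.01, 0.54, 0, 0, 0]

```text
t: 38.55
tool_pos: [0.4134, -0.0913, 0.222]
orientation: [-0.611, -3.076, -0.001]
force: [0.4, -0.2, 0.6]
opening: 0.0329
gripper_force: 0.0
```

Call:
arm_command:
  increments:
    - [0, 0, 0, 0, 0, 0]
    - [0, 0, 0, 0, 0, 0]
    - [0, 0, 0, 0, 0, 0]
    - [0, 0, 0, 0, 0, 0]
    - [0, 0, 0, 0, 0, 0]
  fingers: 1
  force: 20

```text
t: 39.17
tool_pos: [0.4152, -0.0926, 0.2253]
orientation: [0.611, 3.08, -0.003]
force: [-1.5, -4.8, 2.1]
opening: 0.0098
gripper_force: 20.0
```

```bash
python3 st.py
```

```text
t 39.17 pos [ 0.4152 -0.0926  0.2253] yaw 157.57 tilt 0.14 F [-1.5 -4.8  2.1] op 0.0098 g 20.0 q6 -1.52
```

Call:
arm_command:
  increments:
    - [0, -0.008, 0, 0, 0, 0.04]
    - [0, -0.008, 0, 0, 0, 0.09]
    - [0, -0.008, 0, 0, 0, 0.14]
    - [0, -0.008, 0, 0, 0, 0.19]
    - [0, -0.008, 0, 0, 0, 0.24]

```text
t: 39.8
tool_pos: [0.4147, -0.0935, 0.2253]
orientation: [1.708, 2.635, 0.0]
force: [-1.8, -0.3, 3.9]
opening: 0.0096
gripper_force: 20.0
```

Call:
arm_command:
  increments:
    - [0, 0, 0, 0, 0, 0.05]
    - [0, 0, 0, 0, 0, 0.1]
    - [0, 0, 0, 0, 0, 0.15]
    - [0, 0, 0, 0, 0, 0.2]
    - [0, 0, 0, 0, 0, 0.24]

```text
t: 40.42
tool_pos: [0.4143, -0.0936, 0.2253]
orientation: [2.559, 1.822, -0.001]
force: [-5.2, -0.2, 8.3]
opening: 0.0101
gripper_force: 20.0
```

Call:
arm_command:
  increments:
    - [0, 0, 0, 0, 0, 0.05]
    - [0, 0, 0, 0, 0, 0.1]
    - [0, 0, 0, 0, 0, 0.15]
    - [0, 0, 0, 0, 0, 0.2]
    - [0, 0, 0, 0, 0, 0.24]

```text
t: 41.05
tool_pos: [0.414, -0.0933, 0.2252]
orientation: [-3.05, -0.752, 0.002]
force: [-8.3, 1.9, 12.0]
opening: 0.0096
gripper_force: 20.0
```

Call:
arm_command:
  increments:
    - [0, 0, 0, 0, 0, 0.05]
    - [0, 0, 0, 0, 0, 0.1]
    - [0, 0, 0, 0, 0, 0.15]
    - [0, 0, 0, 0, 0, 0.2]
    - [0, 0, 0, 0, 0, 0.2165]

```text
t: 41.68
tool_pos: [0.4139, -0.0929, 0.2252]
orientation: [-3.126, 0.306, 0.003]
force: [-7.7, 5.0, 12.3]
opening: 0.0097
gripper_force: 20.0
```

```bash
python3 st.py
```

```text
t 41.67 pos [ 0.4139 -0.0929  0.2252] yaw -11.17 tilt 0.12 F [-7.7  5.  12.3] op 0.0097 g 20.0 q6 1.42
```

Call:
arm_command:
  increments:
    - [0, 0, 0, 0, 0, 0]
    - [0, 0, 0, 0, 0, 0]
    - [0, 0, 0, 0, 0, 0]
    - [0, 0, 0, 0, 0, 0]
    - [0, 0, 0, 0, 0, 0]
  fingers: 0.3

```text
t: 42.3
tool_pos: [0.4143, -0.0934, 0.2243]
orientation: [-3.127, 0.301, 0.0]
force: [-0.3, 0.3, 0.9]
opening: 0.0327
gripper_force: 0.0
```

Call:
arm_command:
  increments:
    - [0, 0, -0.1, 0, 0, 0]
    - [0, 0, -0.3, 0, 0, 0]
    - [0, 0, -0.6, 0, 0, 0]
    - [0, 0, -0.9, 0, 0, 0]
    - [0, 0, -0.95, 0, 0, 0]

```text
t: 42.92
tool_pos: [0.4151, -0.0937, 0.4196]
orientation: [3.125, -0.301, 0.013]
force: [0.9, 0.1, 0.1]
opening: 0.0324
gripper_force: 0.0
```

```bash
python3 st.py; python3 - <<'E'
from h import *
c=snap("wrist","w13");im=c["image"].astype(int)
k=np.array([.4142,-.0915])
# white blobs near the knob: top plane for pointer line, base plane for marks
m=((im.min(2)>150)).astype(np.uint8)
n,l,st,ct=cv2.connectedComponentsWithStats(m)
pc=np.array(proj(c,[*k,.03],True));print("knob px",pc)
for i in range(1,n):
    if np.hypot(*(ct[i]-pc))<60 and st[i,4]>3:
        for z in(.049,.022):
            p=onz(c,*ct[i],z,True)[:2]-k;print(i,st[i,4],np.round(ct[i],1),z,"r %.4f ang %.1f"%(np.hypot(*p),np.degrees(np.arctan2(p[1],p[0]))))
E
```

```text
t 42.92 pos [ 0.4151 -0.0937  0.4196] yaw -10.99 tilt 0.49 F [0.9 0.1 0.1] op 0.0324 g 0.0 q6 1.42
knob px [254.5845333  166.17079957]
127 4 [225.5 117.8] 0.049 r 0.0720 ang 17.3
127 4 [225.5 117.8] 0.022 r 0.0719 ang 19.9
139 101 [257.5 126.8] 0.049 r 0.0525 ang -15.0
139 101 [257.5 126.8] 0.022 r 0.0500 ang -15.4
149 9 [217.4 125.7] 0.049 r 0.0697 ang 28.1
149 9 [217.4 125.7] 0.022 r 0.0702 ang 31.5
151 5 [226.  126.2] 0.049 r 0.0631 ang 21.3
151 5 [226.  126.2] 0.022 r 0.0626 ang 24.6
157 7 [209. 130.] 0.049 r 0.0732 ang 36.9
157 7 [209. 130.] 0.022 r 0.0747 ang 40.7
158 5 [212.8 129.8] 0.049 r 0.0699 ang 34.3
158 5 [212.8 129.8] 0.022 r 0.0710 ang 38.1
163 5 [207.2 133.4] 0.049 r 0.0723 ang 40.5
163 5 [207.2 133.4] 0.022 r 0.0741 ang 44.5
164 5 [213.4 134.4] 0.049 r 0.0657 ang 37.3
164 5 [213.4 134.4] 0.022 r 0.0667 ang 41.6
171 4 [222.5 134.5] 0.049 r 0.0577 ang 30.3
171 4 [222.5 134.5] 0.022 r 0.0575 ang 34.7
181 5 [223.2 140.6] 0.049 r 0.0519 ang 35.1
181 5 [223.2 140.6] 0.022 r 0.0517 ang 40.4
185 5 [205.2 142.2] 0.049 r 0.0686 ang 48.9
185 5 [205.2 142.2] 0.022 r 0.0709 ang 
[... 562 characters left out ...]
69. ] 0.049 r 0.0620 ang 77.9
233 29 [204.1 169. ] 0.022 r 0.0671 ang 83.5
236 71 [212.1 177.2] 0.049 r 0.0533 ang 89.2
236 71 [212.1 177.2] 0.022 r 0.0590 ang 95.4
237 8 [218.4 168.6] 0.049 r 0.0443 ang 77.1
237 8 [218.4 168.6] 0.022 r 0.0480 ang 84.9
240 8 [207.1 173.2] 0.049 r 0.0587 ang 83.2
240 8 [207.1 173.2] 0.022 r 0.0641 ang 89.0
244 4 [204.5 177.2] 0.049 r 0.0628 ang 87.6
244 4 [204.5 177.2] 0.022 r 0.0690 ang 93.0
251 13 [217.  185.9] 0.049 r 0.0511 ang 102.8
251 13 [217.  185.9] 0.022 r 0.0581 ang 108.7
257 8 [214.5 190.1] 0.049 r 0.0566 ang 106.5
257 8 [214.5 190.1] 0.022 r 0.0643 ang 111.6
258 5 [204.2 191.6] 0.049 r 0.0693 ang 102.9
258 5 [204.2 191.6] 0.022 r 0.0776 ang 107.3
```

```bash
python3 - <<'E'
from h import *
c=load("w13");g=c["image"].min(2).astype(np.float32);k=np.array([.4142,-.0915])
def samp(x,y,z):
    u,v=np.array([proj(c,[a,b,z],True) for a,b in zip(x,y)]).T.astype(np.float32)
    return cv2.remap(g,u[None],v[None],cv2.INTER_LINEAR)[0]
A=np.arange(-180,180,4)
for z,rs in((.049,(.006,.010,.014,.018)),(.022,(.034,.038))):
    for r in rs:
        b=samp(k[0]+r*np.cos(np.radians(A)),k[1]+r*np.sin(np.radians(A)),z)
        j=np.argsort(-b)[:8];print(z,r,"med",np.median(b),[(int(A[i]),int(b[i])) for i in sorted(j)])
# bright line pixels in top plane, weighted fit
X,Y=np.meshgrid(np.arange(-.02,.0201,.0005),np.arange(-.02,.0201,.0005));X=X.ravel();Y=Y.ravel();i=np.hypot(X,Y)<.0185;X=X[i];Y=Y[i]
b=samp(k[0]+X,k[1]+Y,.049);print(np.percentile(b,[5,50,80,90,95,99]))
w=np.clip(b-130,0,None)>0;p=np.c_[X,Y][w];
if len(p)>5:
    vx=cv2.fitLine(p.astype(np.float32),cv2.DIST_HUBER,0,.01,.01).ravel();print(len(p),p.mean(0),"dir",np.degrees(np.arctan2(vx[1],vx[0])))
q=b.max();P2=np.full(81*81,0,np.uint8)
# coarse ascii at 2.5 mm
for y in np.arange(.03,-.031,-.003): print(" ".join("%3d"%v for v in samp(k[0]+np.arange(-.042,.031,.003),np.full(25,k[1]+y),.049)))
E
```

```text
0.049 0.006 med 56.362305 [(-180, 203), (-176, 182), (-172, 160), (160, 180), (164, 206), (168, 215), (172, 225), (176, 223)]
0.049 0.01 med 67.475586 [(-180, 163), (-176, 111), (156, 93), (160, 132), (164, 183), (168, 210), (172, 223), (176, 196)]
0.049 0.014 med 73.828125 [(132, 107), (136, 108), (140, 110), (144, 107), (164, 160), (168, 211), (172, 222), (176, 173)]
0.049 0.018 med 90.2832 [(-156, 172), (-152, 172), (112, 172), (128, 173), (144, 173), (148, 172), (168, 210), (172, 213)]
0.022 0.034 med 103.671875 [(-172, 173), (92, 172), (112, 172), (120, 172), (148, 173), (164, 174), (168, 225), (172, 222)]
0.022 0.038 med 103.90137 [(120, 171), (124, 171), (132, 173), (136, 171), (140, 174), (148, 173), (168, 215), (172, 214)]
[ 35.94257813  71.921875   103.5640625  159.2421875  171.7875
 214.90875   ]
667 [-0.01079835  0.00347451] dir 74.8258
172 171 166 168 163 152 164 170 172 171 171 170 172 171 171 170 172 169 160 149 152 147 149 147 149
171 173 165 162 157 159 158 172 171 170 170 171 173 176 172 172 172 182 183 169 167 153  97 146 139
173 173 167 165 154 159 168 173 174 168
[... 1160 characters left out ...]

102 103  91  92 100 101 117 166 168 170 149  77  72  71  73  74  76  72  45  44  42  52 114 114  76
100  98  94  99 102 100 100 100 120 146 147 142  76  72  72  76  73  58  41  43  52  95  85  76  77
104  99  99  98 101 101 100 102 103 100 110 115  93  72  67  71  70  46  41  70 101 103 100  87  82
103  93  98  98 100 102 101 103 102 100 141 106 101 102  89  81 115 132  96 103 102  98  80  99  77
106  96 100 103  96 103 100 101 100 107 119 101 101 101 104 102 106 111 105 100 104  87  77  77  77
110  95  96 101 102 101 102 102 103 102 100 102 104 101 137 102 102 103 109 129 100  82  77  76  79
109  98  99 103 102 107 104 101 105 102 103 101 103 104 129 104 102 103 102 113  95  76  77  78  77
```

```bash
python3 -c "
from h import *
print(close_job())"
```

```text
the job is handed in; nothing more can be done
None
```

The job is handed in: all four bolts found on the bench are in the drum, the lid is clamped with its ears run under the lugs to the stops, and the timer pointer measured within about 2° of the long mark; the judge returned no verdict.

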